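Galley empties through the sprung caddy flaps

ROBOT

A 6-joint arm with a two-finger parallel gripper is mounted at the origin on the work surface. World frame = base frame: x ahead of the robot, y to its left, z up, the work surface at z = 0. Lengths are in m, angles in degrees, forces in N, time in s.
With the tool pointing down it reaches from about 0.375 to 0.9 m from the base axis. Payload 3.1 kg.
Tool frame: the origin (TCP) lies between the finger pads; the fingertips stand 11 mm ahead of it and the grasp point (between the pads) lies 8 mm behind it; x points along the fingers, y is the direction in which the jaws open and shut, and the axes are right-handed (so a half turn about x gives the same grasp; the last joint's range is limited). The gripper opens to 87 mm and grips with 3 to 60 N. Pads are 19 mm wide; open, the fingers measure 117 mm over their backs; the gripper's body (75 mm by 190 mm) begins 51 mm behind the grasp point.
Start: joints at [-80.472, 30.224, 82.088, -0, 67.689, -10.227], TCP at [0.211, -0.588, 0.234] pointing down, gripper open.
Joint ranges: [-176.69, 176.69], [-43.24, 126.21], [12.49, 139.97], [-82, 262], [0, 151.66], [-163.58, 163.58]. Speed limits (degrees/s): [159.86, 159.86, 180, 180, 180, 180].

INTERFACE

Orientations are given as a 3x3 rotation matrix whose columns are the frame's x, y, z axes.
In Python, from rig import bot gives the robot as it stands.
- The arm moves only by the shell command python3 -m inch 'ROWS' [OPENING]. ROWS is a JSON object of lists of equal length, an entry for each row: "dp": the shift along the tool's x, y, z in mm, a list of three; "yaw": the turn about the tool's x in degrees. In form: {"dp": [[tx, ty, tz], ...], "yaw": [yaw, ...]}. A call has 1 to 20 rows; each row shifts and turns the commanded pose from where the row before left it, along the tool's axes as they then stand; what a row does not reach is not made up. A row lasts 1/12 s, in which the tool goes at most 41.7 mm and 7.16 degrees, less where a joint would pass 70% of its speed; a pose out of reach is approached as far as the arm can. A call is refused whole if a number of a shift passes 41.7 or a number of a turn 7.16, either way. A call with a gripper value outside its range is refused whole. OPENING is the finger opening in mm, from 0 to 87, set as the call begins (- or left out, the last holds). The fingers move at their own pace and stop on an object; the grip force is fixed at half the most. Time passes only in rows, so rows that do not move let the fingers close. It gives the time, the measured TCP pose, the force and the opening at its end, in the units of the state.
- bot.read_state(): the state, without advancing time (a new reading comes with each control period).
- bot.capture(name): name is "side" or "top" or "wrist"; returns a dict with "color" (400x640x3 uint8, red, green, blue), "intrinsics" (3x3 intrinsics, pixels), "pose" (4x4, takes a point from camera to world coordinates). Camera axes: x right, y down, z forward; pixel columns grow to the right and rows downward; lengths in m; the calibration is good to about 2 mm. A picture is of the moment at which its call begins. There is no depth.
- bot.hand_in(): hands the job in, once; it reports no verdict.
The state is a dict: "time_s": time; "joint_positions": joint angles; "qvel": joint speeds; "tau": joint torques, N m; "position": TCP position; "tcp_rot": TCP orientation; "force": force on the tool from outside, world axes, zero at the start; "moment": the same for the moment, N m; "opening": opening from 0.0 (shut) to 1.0 (fully open).
Only numpy, scipy, OpenCV 4.12 (cv2) and the standard library are available. Lean on these libraries where they do the work, as an engineer would, in place of code of your own. Each camera call takes 0.05 s, during which the arm holds its last target.

TASK

Clear the empties off the galley counter before we drive: push every opened tin down through the yellow spring flap into its caddy and every white plastic pot through the blue one, first swinging a caddy's red-knobbed travel lever aside where it bars a flap you need. When all are in and the flaps have sprung shut behind them, turn both travel levers fully back across their flaps so that both caddies are locked for the road. The unopened tin, the tumbler and the salt jar stay standing where they are.

Things in the scene. Friction and masses are not known exactly. Their poses are not given: they have to be found in the camera images.
- caddy_tins: Waste caddy for the opened tins: grey box, black lid, yellow flap and band, fixed; 170 (x) x 200 (y) x 200 mm high. Origin: centre of its underside; x from its front (lever, robot side) to its back (flap hinge), z up. The lid's top is at z 200; its only opening, under the flap, spans x -22 to +64, y -75 to +75 (mm, this frame). Hollow below: floor at z 5, inside x +-81, y +-96.
- mouth_tins (a point): Middle of the closed yellow flap's top face (caddy x +20, y 0, z 200 mm). An empty merely laid on the flap does not open it, and one let go too high is pinched by it: push near the front edge of the opening, lowest point about 80 mm below the lid, then let go.
- flap_tins (a joint): The yellow flap, 82 (x) x 146 (y) x 5 mm, flush with the lid, hinged along its back edge (caddy x +62). 0 = shut; grows to 1.5 rad as its front edge swings down into the caddy. A light spring shuts it again: about 0.5 N at the front edge starts it, about 1.2 N holds it wide open.
- lever_tins (a joint): Travel lever of the yellow-flap caddy, on the lid, about a vertical pivot at caddy x -60, y 0 (mm). 0 = locked: points to caddy +x, across the flap, its tongue under the lid holding the flap up. 1.57 = open: points to caddy +y (counter-clockwise from above). Flap free from about 1.0 rad. Starts anywhere between; stays where left; under 1 N at the knob turns it.
- knob_tins (a point): Middle of the red knob at that lever's end, 50 mm from the pivot: upright cylinder, diameter 14, from 8 to 32 mm above the lid (this point 20 mm above it). The lever's steel flat is 6 to 12 mm above the lid.
- caddy_pots: Waste caddy for the white plastic pots: grey box, black lid, blue flap and band, fixed; 170 (x) x 200 (y) x 200 mm high. Origin: centre of its underside; x from its front (lever, robot side) to its back (flap hinge), z up. The lid's top is at z 200; its only opening, under the flap, spans x -22 to +64, y -75 to +75 (mm, this frame). Hollow below: floor at z 5, inside x +-81, y +-96.
- mouth_pots (a point): Middle of the closed blue flap's top face (caddy x +20, y 0, z 200 mm). An empty merely laid on the flap does not open it, and one let go too high is pinched by it: push near the front edge of the opening, lowest point about 80 mm below the lid, then let go.
- flap_pots (a joint): The blue flap, 82 (x) x 146 (y) x 5 mm, flush with the lid, hinged along its back edge (caddy x +62). 0 = shut; grows to 1.5 rad as its front edge swings down into the caddy. A light spring shuts it again: about 0.5 N at the front edge starts it, about 1.2 N holds it wide open.
- lever_pots (a joint): Travel lever of the blue-flap caddy, on the lid, about a vertical pivot at caddy x -60, y 0 (mm). 0 = locked: points to caddy +x, across the flap, its tongue under the lid holding the flap up. 1.57 = open: points to caddy +y (counter-clockwise from above). Flap free from about 1.0 rad. Starts anywhere between; stays where left; under 1 N at the knob turns it.
- knob_pots (a point): Middle of the red knob at that lever's end, 50 mm from the pivot: upright cylinder, diameter 14, from 8 to 32 mm above the lid (this point 20 mm above it). The lever's steel flat is 6 to 12 mm above the lid.
- tin1: Opened, empty food tin (may be absent): steel with a red label and an open mouth, diameter 50, height 56 mm, about 40 g, stands upright at the start. Origin: centre of its underside, z along its axis towards the mouth.
- tin2: Opened, empty food tin (may be absent): steel with a red label and an open mouth, diameter 50, height 56 mm, about 40 g, stands upright at the start. Origin: centre of its underside, z along its axis towards the mouth.
- tin3: Opened, empty food tin (may be absent): steel with a red label and an open mouth, diameter 50, height 56 mm, about 40 g, stands upright at the start. Origin: centre of its underside, z along its axis towards the mouth.
- pot1: Empty white plastic pot with open mouth (may be absent): straight-sided, diameter 48, height 56 mm, about 30 g, stands upright at the start. Origin: centre of its underside, z along its axis towards the mouth.
- pot2: Empty white plastic pot with open mouth (may be absent): straight-sided, diameter 48, height 56 mm, about 30 g, stands upright at the start. Origin: centre of its underside, z along its axis towards the mouth.
- pot3: Empty white plastic pot with open mouth (may be absent): straight-sided, diameter 48, height 56 mm, about 30 g, stands upright at the start. Origin: centre of its underside, z along its axis towards the mouth.
- sealed_tin: Full, unopened tin of the same size and red label as the empties (diameter 50, height 56 mm) but with its steel lid and pull ring on; it is not waste. Origin: centre of its underside.
- tumbler: Clear glass tumbler, diameter 66, height 88 mm, upright; stays. Origin: centre of its underside.
- salt_jar: Glass salt jar with steel cap, diameter 43, height 75 mm, upright; stays. Origin: centre of its underside.

How it is judged:
By the outcome, as a careful person would: the job done as asked, in the order asked, and still so for the second after the job is handed in, with the robot touching nothing.
Of tin1, tin2, tin3, pot1, pot2, pot3 only 4 to 6 are there at a start; the rules pass over those that are not, and their reading is None.
At some moment in a run one of tin1, tin2, tin3, pot1, pot2, pot3 may be knocked a few centimetres aside while the robot is not near it.
It also fails if it takes over 210 s, if anything falls off the work surface, if the arm or the gripper's body presses on something with over 40 N, if the wrist force passes 120 N, or if a joint passes its speed limit or range.

## Working session

There is one attempt and no reset: what is moved stays moved. The work goes in short steps, Python scripts to look and compute and a shell command to move; the robot and the scene stay as the last step left them, time stands still between calls to the robot, and variables do not carry over. Pictures are saved under pics/ and viewed, and the job is handed in when it is done.

```bash
ls; mkdir -p pics; python3 - <<'E'
from rig import bot
import cv2
s=bot.read_state();print(s['time_s'],s['position'],s['tcp_rot'],s['opening'],s['force'])
for n in ("side","top","wrist"):
    c=bot.capture(n);cv2.imwrite(f'pics/{n}0.png',c['color'][:,:,::-1]);print(n,c['intrinsics'].tolist(),c['pose'].round(4).tolist())
E
```

```text
pics
0.0 [ 0.21117361 -0.58747509  0.23256885] [[-3.43453674e-04  3.38032955e-01 -9.41134211e-01]
 [ 2.16969902e-03 -9.41131800e-01 -3.38032880e-01]
 [-9.99997587e-01 -2.15807661e-03 -4.10194595e-04]] 1.0032728620507756 [-0.16302743  0.08601367 -0.91973506]
side [[395.08321105524675, 0.0, 321.50040240974835], [0.0, 395.08321105524675, 200.62866423652216], [0.0, 0.0, 1.0]] [[-0.7247, -0.4729, 0.5012, 0.0161], [-0.6889, 0.5141, -0.511, 0.5699], [-0.016, -0.7156, -0.6983, 0.9259], [0.0, 0.0, 0.0, 1.0]]
top [[373.67922902046917, 0.0, 319.2593092771488], [0.0, 373.67922902046917, 202.69749395846216], [0.0, 0.0, 1.0]] [[-0.0088, -0.9942, 0.1072, 0.4746], [-0.9999, 0.008, -0.0077, -0.0164], [0.0068, -0.1073, -0.9942, 1.0158], [0.0, 0.0, 0.0, 1.0]]
wrist [[293.261948198877, 0.0, 314.68714863974753], [0.0, 293.261948198877, 203.17215167183934], [0.0, 0.0, 1.0]] [[0.3375, -0.904, -0.2625, 0.2836], [-0.9413, -0.3244, -0.093, -0.5625], [-0.0011, 0.2785, -0.9604, 0.3836], [0.0, 0.0, 0.0, 1.0]]
```

View pics/top0.png

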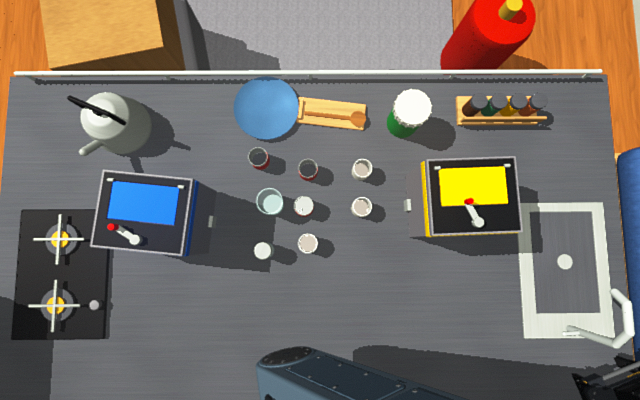

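View pics/side0.png

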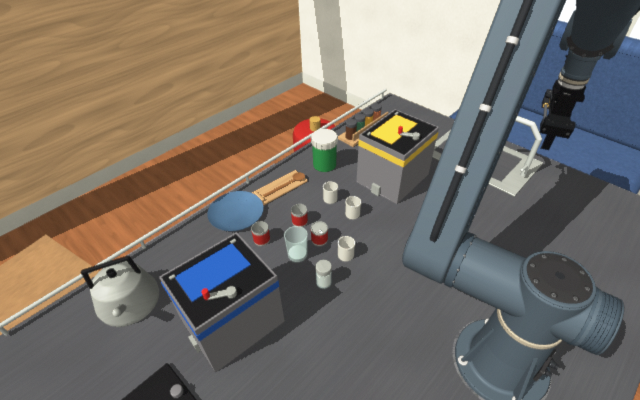

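View pics/wrist0.png

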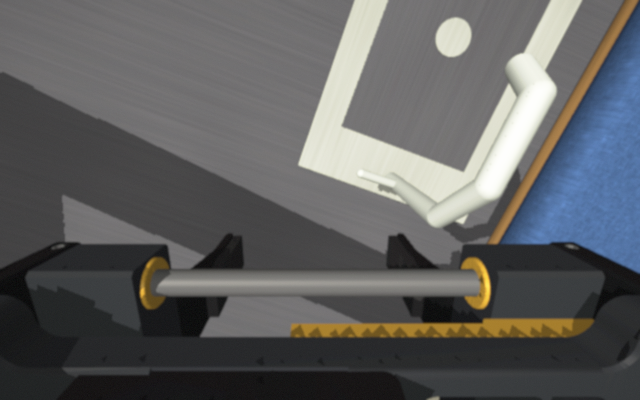

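```bash
cat > h.py <<'E'
import numpy as np,cv2
from rig import bot
def ray(c,u,v,z):
    K=c['intrinsics'];T=c['pose'];d=T[:3,:3]@np.linalg.solve(K,[u,v,1.]);o=T[:3,3]
    return (o+d*(z-o[2])/d[2])
def proj(c,p):
    T=c['pose'];q=T[:3,:3].T@(np.asarray(p)-T[:3,3]);q=c['intrinsics']@q;return q[:2]/q[2]
def crop(c,x0,y0,x1,y1,f,name):
    im=cv2.resize(c['color'][y0:y1,x0:x1,::-1],None,fx=f,fy=f,interpolation=cv2.INTER_CUBIC)
    cv2.imwrite('pics/'+name,im)
E
python3 - <<'E'
from h import *
c=bot.capture('top')
crop(c,240,140,400,260,5,'t1.png')
crop(c,85,160,245,260,5,'t2.png');crop(c,400,140,530,240,6,'t3.png')
s=bot.capture('side');crop(s,240,170,380,295,5,'s1.png')
E
```

```text
(no output)
```

View pics/t1.png

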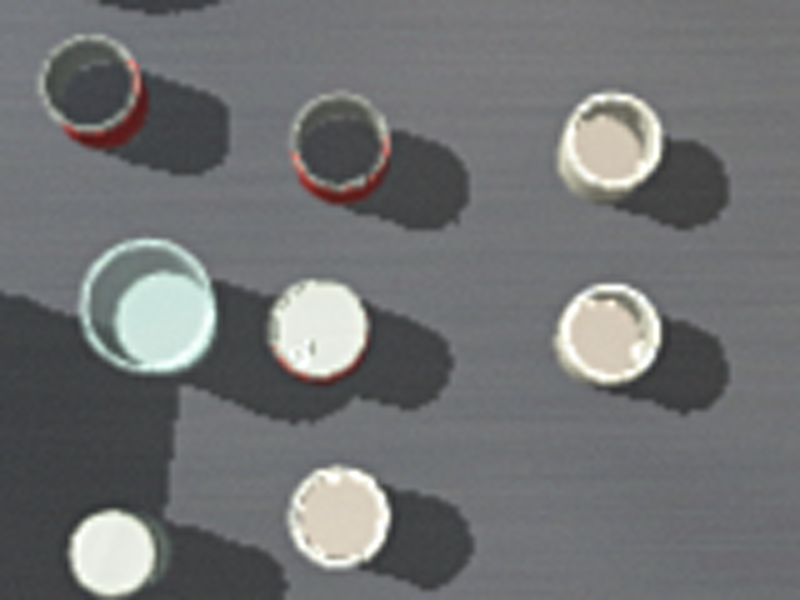

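View pics/t2.png

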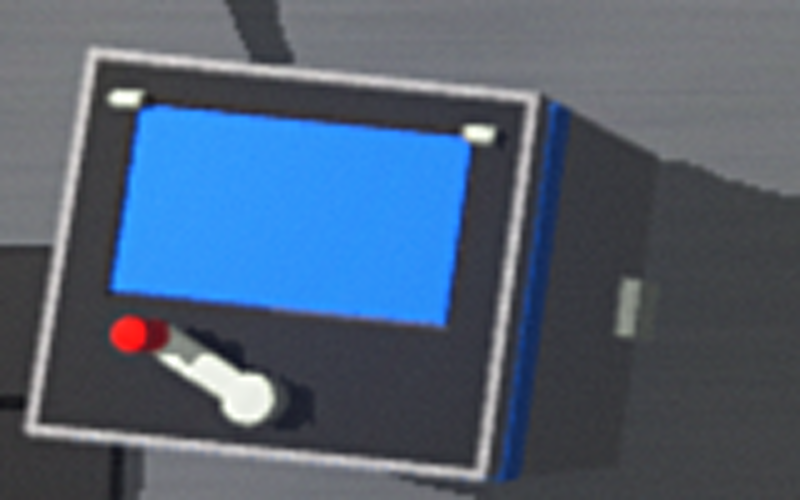

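View pics/t3.png

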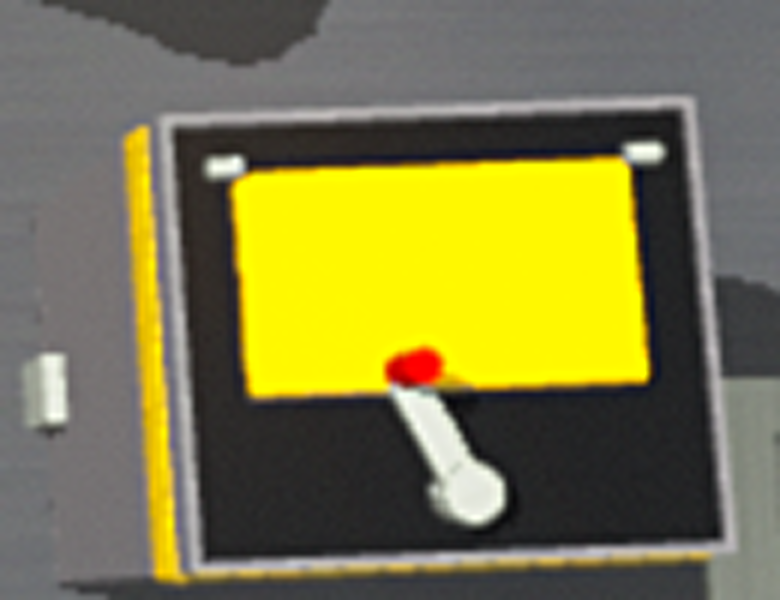

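View pics/s1.png

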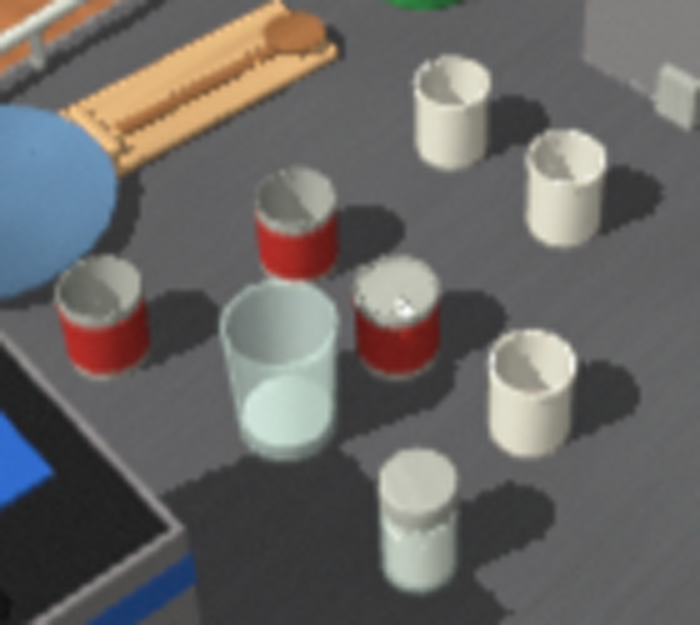

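```bash
cat >> h.py <<'E'
OBJ={'tinA':(258.2,156.8,.056),'tinB':(308,168.4,.056),'potC':(362.2,168.6,.056),'potD':(362,206.8,.056),'potE':(307.8,243.2,.056),
'sealed':(303.8,205.8,.056),'tumbler':(269.8,201.2,.088),'salt':(262.5,250.5,.075)}
def caddy(c,pts):
    w=np.array([ray(c,u,v,.2)[:2] for u,v in pts]) # back-left,back-right,front-right,front-left in img
    ctr=w.mean(0); x=(w[0]+w[1]-w[2]-w[3]);x/=np.linalg.norm(x);return w,ctr,x
E
python3 - <<'E'
from h import *
c=bot.capture('top')
for k,(u,v,z) in OBJ.items(): print(k,ray(c,u,v,z).round(4))
for nm,pts,f,o in (('pots',[(92,50),(540,95),(487,475),(30,430)],5,(85,160)),('tins',[(163,120),(690,100),(730,548),(193,572)],6,(400,140))):
    P=[(o[0]+a/f,o[1]+b/f) for a,b in pts]
    w,ctr,x=caddy(c,P); print(nm,w.round(3).tolist(),ctr.round(4),np.degrees(np.arctan2(x[1],x[0])))
    kn={'pots':(130,335),'tins':(423,363)}[nm]
    k=ray(c,o[0]+kn[0]/f,o[1]+kn[1]/f,.232)[:2]
    y=np.array([-x[1],x[0]]);l=np.array([(k-ctr)@x,(k-ctr)@y]);print('knob',k.round(4),l.round(4),'ang',np.degrees(np.arctan2(l[1],l[0]+.06)),np.hypot(l[1],l[0]+.06))
    print(np.linalg.norm(w[0]-w[1]),np.linalg.norm(w[1]-w[2]))
E
```

```text
tinA [0.7002 0.1348 0.056 ]
tinB [0.6684 0.0047 0.056 ]
potC [ 0.6668 -0.1368  0.056 ]
potD [ 0.5666 -0.1341  0.056 ]
potE [0.4744 0.0063 0.056 ]
sealed [0.5704 0.0161 0.056 ]
tumbler [0.5795 0.0998 0.088 ]
salt [0.4573 0.119  0.075 ]
pots [[0.639, 0.453], [0.617, 0.255], [0.451, 0.274], [0.473, 0.471]] [0.5452 0.3633] -6.202676769471948
knob [0.5117 0.4127] [-0.0386  0.0454] ang 64.77905911034082 0.05020104502236243
0.19912420691006055 0.166967122519054
tins [[0.656, -0.264], [0.663, -0.461], [0.496, -0.465], [0.489, -0.268]] [ 0.576  -0.3644] 1.3784642030930552
knob [ 0.5613 -0.3427] [-0.0142  0.0221] ang 25.7305114408009 0.050824866558538594
0.19697604287130788 0.16645204243702447
```

```bash
cat >> h.py <<'E'
def goal(p,ang,half=True):
    """print shift in tool mm (current frame) and yaw deg to reach TCP p, tool y at world angle ang"""
    s=bot.read_state();R=np.array(s['tcp_rot']);d=R.T@(np.array(p)-s['position'])*1000
    a=np.degrees(np.arctan2(R[1,1],R[0,1]));dy=(a-ang+180)%360-180
    if half and abs(dy)>90: dy-=np.sign(dy)*180
    print('t',round(s['time_s'],2),'pos',np.round(s['position'],4),'ya',round(a,2),'F',np.round(s['force'],1),'op',round(s['opening']*87,1),'j6',round(s['joint_positions'][5],1))
    print('dp',d.round(1),'yaw',round(dy,2))
    return d,dy
PIV={'tins':(np.array([.576,-.3644]),1.38),'pots':(np.array([.5452,.3633]),-6.2)}
def loc(nm,x,y):
    c,a=PIV[nm];a=np.radians(a);return c+np.array([[np.cos(a),-np.sin(a)],[np.sin(a),np.cos(a)]])@[x,y]
def knob(nm,ang):
    t=np.radians(ang);return loc(nm,-.06+.05*np.cos(t),.05*np.sin(t))
E
python3 - <<'E'
from h import *
p=knob('tins',25.7);print(p)
goal([*p,.27],-62.9)
E
```

```text
[ 0.56053599 -0.34308329]
t 0.3 pos [ 0.2112 -0.588   0.2332] ya -70.25 F [ 0.3 -0.4  0.1] op 87.2 j6 -10.2
dp [ -36.7 -112.5 -411.5] yaw -7.35
```

```bash
python3 -m inch '{"dp":[[-12,-5,-20],[-12,-8,-32],[-12,-10,-36],[0,-10,-36],[0,-10,-36],[0,-10,-36],[0,-10,-36],[0,-10,-36],[0,-10,-36],[0,-10,-36],[0,-10,-36],[0,-10,-35],[0,-4,-10],[0,0,0],[0,0,0]],"yaw":[0,0,0,0,0,0,0,0,0,0,0,0,0,-3.7,-3.6]}' 22; python3 - <<'E'
from h import *
p=knob('tins',25.7)
goal([*p,.228],-62.9)
cv2.imwrite('pics/w1.png',bot.capture('wrist')['color'][:,:,::-1])
c=bot.capture('top');crop(c,400,140,530,240,6,'t4.png')
E
```

```text
time_s: 1.55
position: [0.5686, -0.3347, 0.2692]
tcp_rot: [[-0.001, 0.46, -0.888], [0.0, -0.888, -0.46], [-1.0, -0.0, 0.001]]
force: [-1.2, 0.0, 0.2]
opening: 0.257
t 1.55 pos [ 0.5686 -0.3347  0.2692] ya -62.63 F [-1.2  0.   0.2] op 22.4 j6 22.5
dp [41.2  3.8 11. ] yaw 0.27
```

View pics/w1.png

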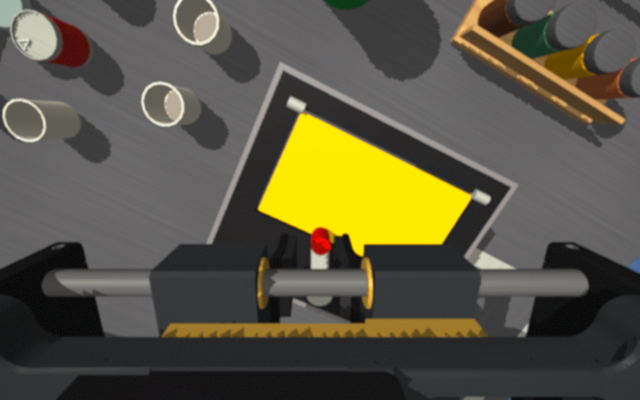

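The wrist view shows the red knob at about (320,240), between the two fingertips. I'll lower over it.

```bash
python3 -m inch '{"dp":[[0,3.8,11],[0,0,0],[14,0,0],[14,0,0],[13,0,0],[0,0,0]],"yaw":[0,0,0,0,0,0]}'; python3 - <<'E'
from h import *
p=knob('tins',25.7)
goal([*p,.228],-62.9)
cv2.imwrite('pics/w2.png',bot.capture('wrist')['color'][:,:,::-1])
E
```

```text
time_s: 2.15
position: [0.5576, -0.3438, 0.2257]
tcp_rot: [[-0.005, 0.453, -0.892], [0.004, -0.892, -0.453], [-1.0, -0.006, 0.002]]
force: [-0.6, 0.1, 0.0]
opening: 0.254
t 2.15 pos [ 0.5576 -0.3438  0.2257] ya -63.08 F [-0.6  0.1  0. ] op 22.1 j6 21.7
dp [-2.3  0.6 -2.9] yaw -0.18
```

View pics/w2.png

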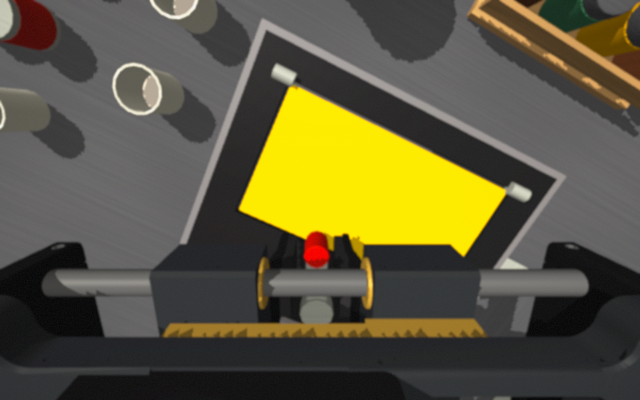

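```bash
python3 -m inch '{"dp":[[-2,0,-2.5],[0,-5.2,0.3],[0,-5.2,0.3],[0,-5.2,0.3],[0,-5.2,0.3],[0,-5.2,0.3],[0,-5.2,0.3],[0,-5.2,0.3],[0,-5.2,0.3],[0,-5.2,0.3],[0,-5.2,0.3],[0,-5.2,0.3],[0,-4,0.2],[0,0,0]],"yaw":[0,-6,-6,-6,-6,-6,-6,-6,-6,-6,-6,-6,-3,0]}'; python3 - <<'E'
from h import *
goal([*knob('tins',90),.228],1.4)
cv2.imwrite('pics/w3.png',bot.capture('wrist')['color'][:,:,::-1])
c=bot.capture('top');crop(c,400,140,530,240,6,'t5.png')
E
```

```text
time_s: 3.37
position: [0.5115, -0.3171, 0.2323]
tcp_rot: [[0.003, 0.994, 0.105], [-0.002, 0.105, -0.994], [-1.0, 0.002, 0.002]]
force: [-0.1, -0.2, 0.4]
opening: 0.254
t 3.37 pos [ 0.5115 -0.3171  0.2323] ya 6.05 F [-0.1 -0.2  0.4] op 22.1 j6 -48.5
dp [ 4.3  3.5 -0.9] yaw 4.65
```

View pics/w3.png

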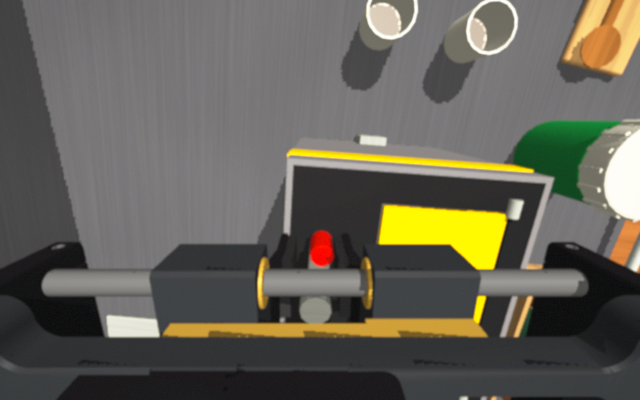

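```bash
python3 -m inch '{"dp":[[-20,0,0],[-25,0,0],[-10,0,0],[0,0,0],[0,0,0],[0,0,0],[0,0,0],[0,0,0],[0,0,0],[0,0,0],[0,0,0],[0,0,0],[0,0,0],[0,0,0],[0,0,0]],"yaw":[0,0,6.8,7,7,7,7,7,7,7,7,7,7,7,4]}' 80;  python3 - <<'E'
from h import *
c=bot.capture('top');crop(c,240,140,400,260,5,'t6.png');crop(c,400,140,530,240,6,'t5.png')
goal([.6684,.0047,.2],-88.6)
E
```

```text
time_s: 4.72
position: [0.5114, -0.317, 0.2861]
tcp_rot: [[0.001, 0.137, -0.991], [-0.001, -0.991, -0.137], [-1.0, 0.001, -0.0]]
force: [-0.6, 0.4, -1.2]
opening: 0.924
t 4.77 pos [ 0.5114 -0.317   0.2861] ya -82.17 F [ 0.1  0.2 -0. ] op 79.8 j6 39.8
dp [  85.9 -297.4 -199.3] yaw 6.43
```

View pics/t6.png

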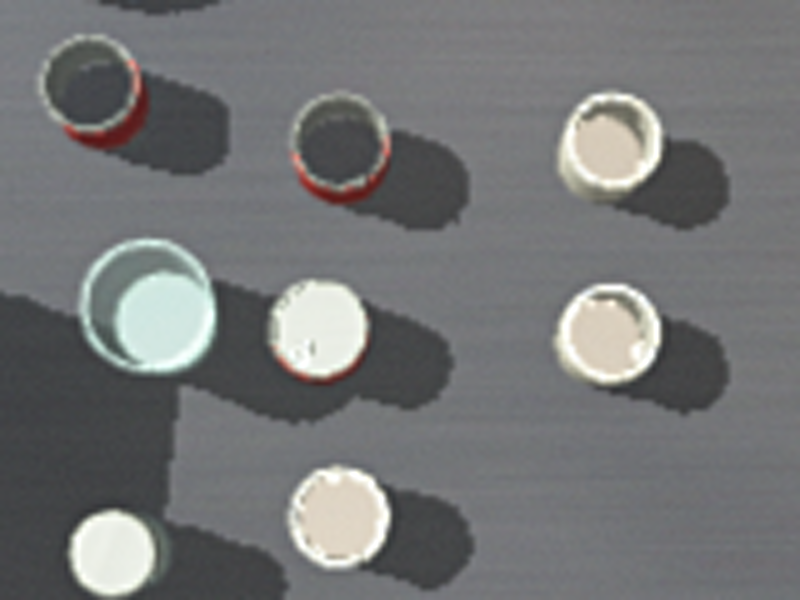

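View pics/t5.png

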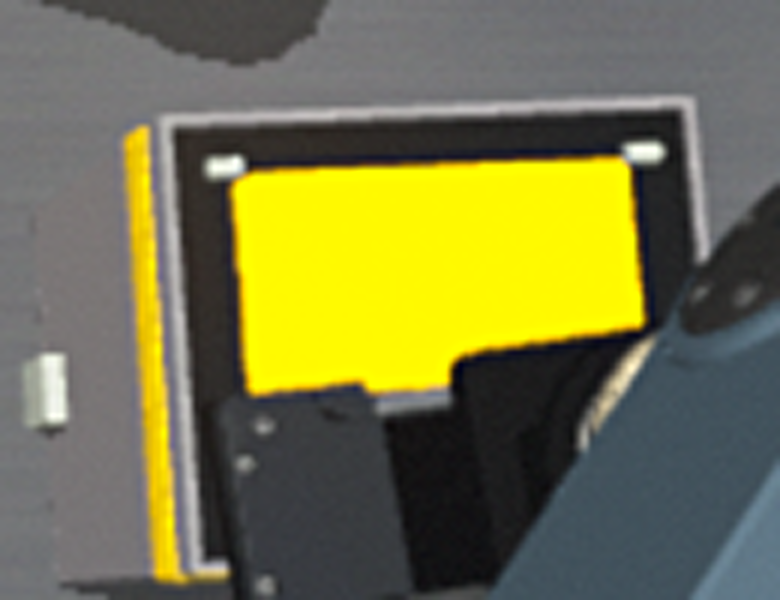

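```bash
python3 -m inch '{"dp":[[0,0,0],[0,-20,-10],[0,-30,-15],[0,-35,-18],[0,-35,-18],[10,-35,-18],[15,-35,-18],[20,-35,-18],[20,-35,-18],[15,-35,-18],[6,-23,-13.5],[0,0,0],[0,0,0]],"yaw":[6.4,0,0,0,0,0,0,0,0,0,0,0,0]}' 80;  python3 - <<'E'
from h import *
goal([.6684,.0047,.034],-88.6)
cv2.imwrite('pics/w4.png',bot.capture('wrist')['color'][:,:,::-1])
E
```

```text
time_s: 5.85
position: [0.6633, 0.0033, 0.2016]
tcp_rot: [[-0.001, 0.036, -0.999], [-0.001, -0.999, -0.036], [-1.0, 0.0, 0.001]]
force: [0.5, -0.1, 1.0]
opening: 0.92
t 5.85 pos [0.6633 0.0033 0.2016] ya -87.94 F [ 0.5 -0.1  1. ] op 80.0 j6 78.6
dp [167.5  -1.3  -5.3] yaw 0.66
```

View pics/w4.png

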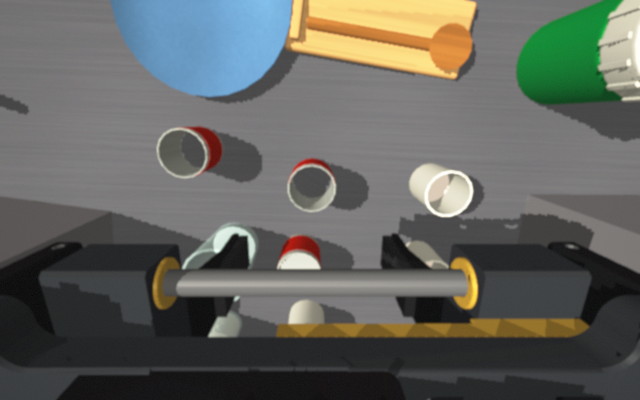

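The wrist view shows open tin B at about (312,187), centred between the fingers. I'll descend and grip.

```bash
python3 -m inch '{"dp":[[0,-1.3,-5],[30,0,0],[35,0,0],[35,0,0],[30,0,0],[20,0,0],[12,0,0],[5,0,0],[0,0,0]],"yaw":[0,0,0,0,0,0,0,0,0]}' 80; python3 -m inch '{"dp":[[0,0,0],[0,0,0],[0,0,0],[0,0,0],[0,0,0],[0,0,0]],"yaw":[0,0,0,0,0,0]}' 40;  python3 - <<'E'
from h import *
goal([.6684,.0047,.034],-88.6)
E
```

```text
time_s: 6.65
position: [0.6679, 0.0022, 0.0348]
tcp_rot: [[-0.0, 0.031, -1.0], [0.0, -1.0, -0.031], [-1.0, -0.0, 0.0]]
force: [0.1, 0.6, -0.3]
opening: 0.922
time_s: 7.15
position: [0.6682, 0.0034, 0.0359]
tcp_rot: [[0.001, 0.032, -0.999], [-0.0, -0.999, -0.032], [-1.0, 0.0, -0.001]]
force: [-0.5, 0.9, 1.8]
opening: 0.566
t 7.15 pos [0.6682 0.0034 0.0359] ya -88.14 F [-0.5  0.9  1.8] op 49.2 j6 78.9
dp [ 1.9 -1.3 -0.2] yaw 0.46
```

```bash
python3 -m inch '{"dp":[[-20,0,0],[-35,0,0],[-40,0,0],[-40,0,0],[-40,0,0],[-40,0,0],[-35,0,0],[-12,0,0],[0,0,0]],"yaw":[0,0,0,0,0,0,0,0.5,0]}';  python3 - <<'E'
from h import *
goal([*loc('tins',.007,0),.296],-88.6)
cv2.imwrite('pics/w5.png',bot.capture('wrist')['color'][:,:,::-1])
E
```

```text
time_s: 7.9
position: [0.6701, 0.003, 0.3027]
tcp_rot: [[0.01, 0.024, -1.0], [-0.002, -1.0, -0.024], [-1.0, 0.002, -0.01]]
force: [0.6, -0.4, -0.9]
opening: 0.569
t 7.9 pos [0.6701 0.003  0.3027] ya -88.64 F [ 0.6 -0.4 -0.9] op 49.5 j6 79.4
dp [  6.5 365.1  95.9] yaw -0.04
```

View pics/w5.png

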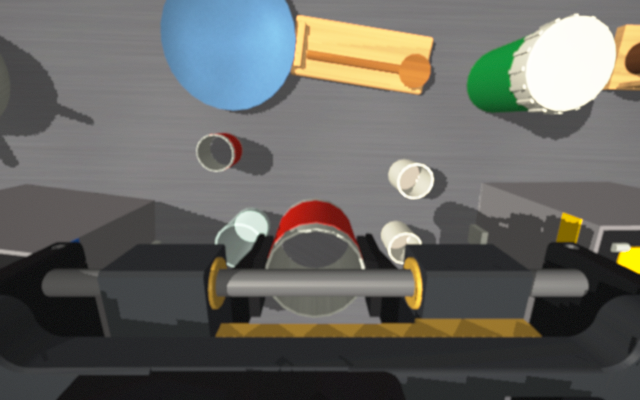

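Tin B is held at about (318,255) in the fingers. I'll carry it to the yellow flap.

```bash
python3 -m inch '{"dp":[[0,20,5],[0,30,8],[0,36,9.5],[0,36,9.5],[0,36,9.5],[0,36,9.5],[0,36,9.5],[0,36,9.5],[0,36,9.5],[0,32,8],[0,20,5],[0,11,2],[0,0,0],[0,0,0]],"yaw":[0,0,0,0,0,0,0,0,0,0,0,0,0,0]}';  python3 - <<'E'
from h import *
goal([*loc('tins',.007,0),.156],-88.6)
cv2.imwrite('pics/w6.png',bot.capture('wrist')['color'][:,:,::-1])
cv2.imwrite('pics/sd6.png',bot.capture('side')['color'][:,:,::-1])
E
```

```text
time_s: 9.12
position: [0.5815, -0.3629, 0.2951]
tcp_rot: [[-0.002, 0.023, -1.0], [0.003, -1.0, -0.023], [-1.0, -0.003, 0.002]]
force: [1.3, 0.5, -0.4]
opening: 0.569
t 9.12 pos [ 0.5815 -0.3629  0.2951] ya -88.67 F [ 1.3  0.5 -0.4] op 49.5 j6 47.3
dp [139.1   1.8  -1.8] yaw -0.07
```

View pics/w6.png

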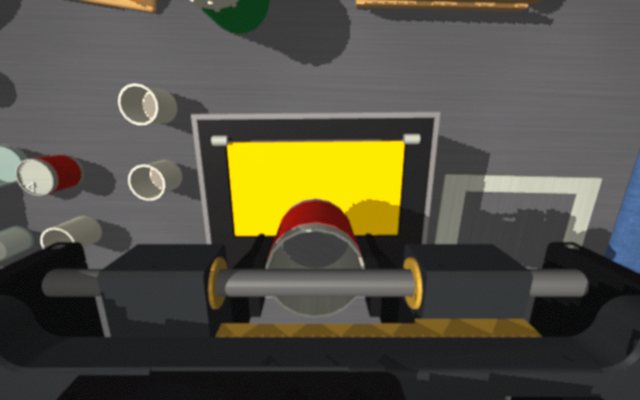

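View pics/sd6.png

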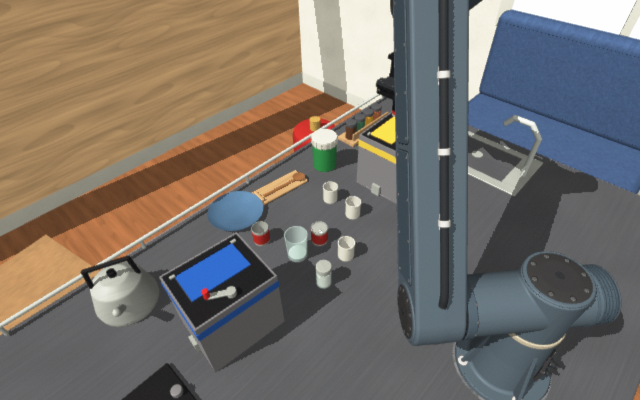

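Tin B hangs over the front of the yellow flap, column 316 against the flap's 229–405. I'll push it down slowly.

```bash
python3 -m inch '{"dp":[[0,2,-2],[20,0,0],[25,0,0],[12,0,0],[8,0,0],[8,0,0],[8,0,0],[8,0,0]],"yaw":[0,0,0,0,0,0,0,0]}';  python3 - <<'E'
from h import *
goal([*loc('tins',.007,0),.156],-88.6)
cv2.imwrite('pics/w7.png',bot.capture('wrist')['color'][:,:,::-1])
E
```

```text
time_s: 9.88
position: [0.5849, -0.3664, 0.2089]
tcp_rot: [[0.002, 0.024, -1.0], [-0.002, -1.0, -0.024], [-1.0, 0.002, -0.002]]
force: [0.5, -0.2, 1.6]
opening: 0.562
t 9.88 pos [ 0.5849 -0.3664  0.2089] ya -88.62 F [ 0.5 -0.2  1.6] op 48.9 j6 47.3
dp [52.9 -2.3  2. ] yaw -0.02
```

View pics/w7.png

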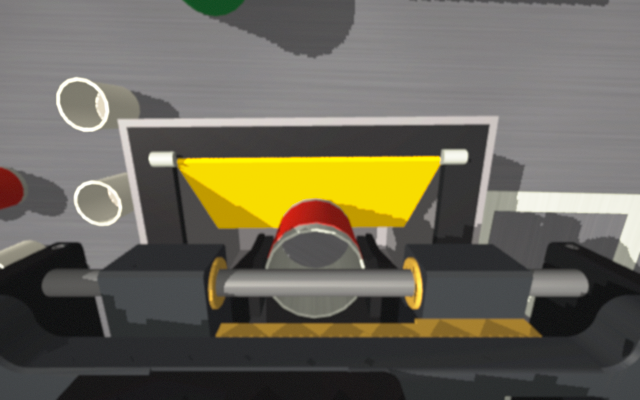

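The yellow flap is swinging down behind the tin with only a small force. I'll continue.

```bash
python3 -m inch '{"dp":[[12,-1,0],[12,-1,0],[12,0,0],[12,0,0],[6,0,0],[0,0,0]],"yaw":[0,0,0,0,0,0]}';  python3 - <<'E'
from h import *
goal([*loc('tins',.007,0),.156],-88.6)
E
```

```text
time_s: 10.43
position: [0.5822, -0.3627, 0.1509]
tcp_rot: [[-0.005, 0.024, -1.0], [0.004, -1.0, -0.024], [-1.0, -0.004, 0.005]]
force: [-1.1, -0.1, -1.6]
opening: 0.569
t 10.43 pos [ 0.5822 -0.3627  0.1509] ya -88.65 F [-1.1 -0.1 -1.6] op 49.5 j6 47.4
dp [-5.1  1.5 -0.7] yaw -0.05
```

```bash
python3 -m inch '{"dp":[[0,0,0],[0,0,0],[0,0,0],[0,0,0],[0,0,0],[0,0,0]],"yaw":[0,0,0,0,0,0]}' 76;  python3 - <<'E'
from h import *
goal([*loc('tins',.007,0),.156],-88.6)
cv2.imwrite('pics/w8.png',bot.capture('wrist')['color'][:,:,::-1])
E
```

```text
time_s: 10.93
position: [0.5844, -0.3643, 0.1549]
tcp_rot: [[0.001, 0.024, -1.0], [-0.001, -1.0, -0.024], [-1.0, 0.001, -0.001]]
force: [-0.4, -0.3, 0.8]
opening: 0.853
t 10.93 pos [ 0.5844 -0.3643  0.1549] ya -88.65 F [-0.4 -0.3  0.8] op 74.2 j6 47.4
dp [-1.1 -0.1  1.4] yaw -0.05
```

View pics/w8.png

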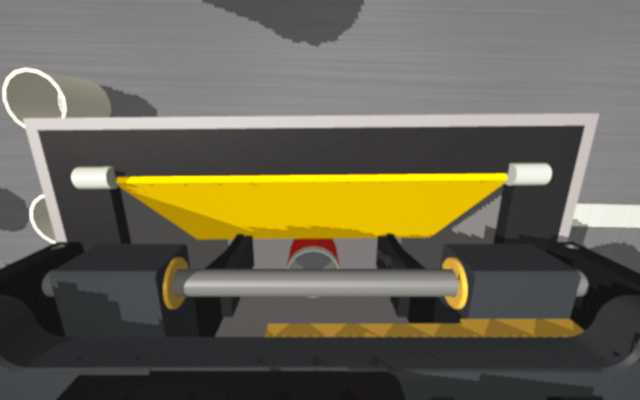

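The tin has dropped to the caddy floor at about (315,260). I'll rise, let the flap shut and look again.

```bash
python3 -m inch '{"dp":[[-15,0,0],[-25,0,0],[-30,0,0],[-30,0,0],[-30,0,0],[0,-30,-10],[0,-40,-12],[0,-40,-12],[0,-40,-12],[0,-40,-12],[0,-40,-12],[0,-40,-12],[0,0,0]],"yaw":[0,0,0,0,0,0,0,0,0,0,0,0,0]}' 80;  python3 - <<'E'
from h import *
c=bot.capture('top');crop(c,240,140,400,260,5,'t7.png');crop(c,400,140,530,240,4,'t8.png')
u,v,z=OBJ['tinA'];p=ray(c,u,v,z);goal([p[0],p[1],.2],-88.6)
cv2.imwrite('pics/t9.png',c['color'][:,:,::-1])
E
```

```text
time_s: 12.07
position: [0.6607, -0.0836, 0.2843]
tcp_rot: [[0.001, 0.032, -0.999], [0.005, -0.999, -0.032], [-1.0, -0.005, -0.002]]
force: [0.1, 0.1, -0.5]
opening: 0.923
t 12.12 pos [ 0.6601 -0.0874  0.2842] ya -88.27 F [-0.1 -0.4  0.1] op 79.8 j6 71.1
dp [  84.6 -220.7  -46.8] yaw 0.33
```

View pics/t9.png

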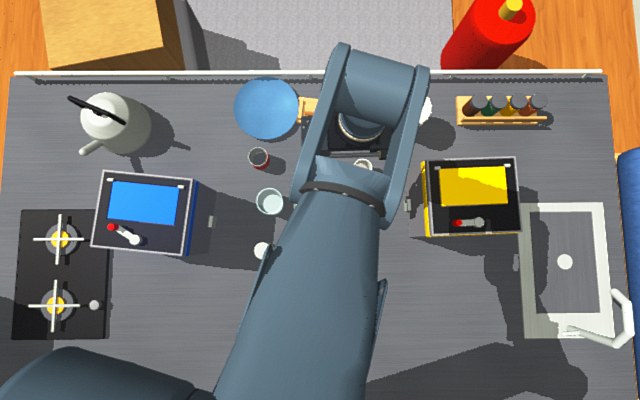

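View pics/t7.png

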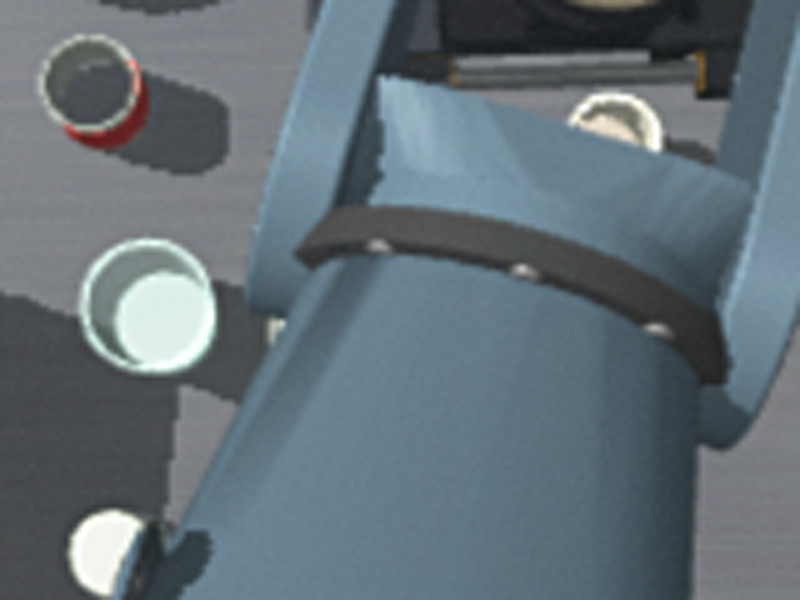

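The yellow flap is shut, its lever points to +y (knob at 455,222), and tin A is unmoved at (258,157).

```bash
python3 -m inch '{"dp":[[5,-25,-5],[15,-36,-8],[20,-38,-8],[20,-38,-8],[15,-38,-8],[10,-30,-6],[0,-15,-4],[0,0,0],[0,0,0]],"yaw":[0.3,0,0,0,0,0,0,0,0]}' 80;  python3 - <<'E'
from h import *
goal([.7002,.1348,.034],-88.6)
c=bot.capture('wrist');print(proj(c,[.7002,.1348,.056]))
cv2.imwrite('pics/w10.png',c['color'][:,:,::-1])
E
```

```text
time_s: 12.87
position: [0.7021, 0.1241, 0.2015]
tcp_rot: [[0.001, 0.019, -1.0], [-0.001, -1.0, -0.019], [-1.0, 0.001, -0.001]]
force: [0.8, 0.3, -0.2]
opening: 0.925
t 12.87 pos [0.7021 0.1241 0.2015] ya -88.91 F [ 0.8  0.3 -0.2] op 80.4 j6 90.0
dp [167.5 -11.    1.9] yaw -0.31
[303.53681611 196.55590681]
```

View pics/w10.png

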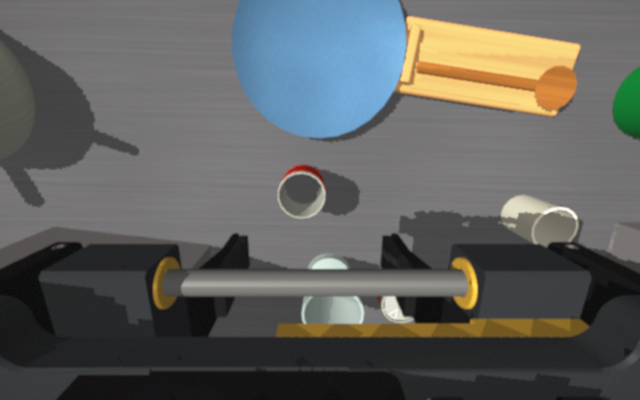

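Tin A's rim is at (302,194), where the projection predicted it (304,197). I'll descend and grip.

```bash
python3 -m inch '{"dp":[[0,-11,1.5],[30,0,0],[35,0,0],[35,0,0],[30,0,0],[20,0,0],[12,0,0],[5,0,0],[0,0,0]],"yaw":[0,0,0,0,0,0,0,0,0]}' 80; python3 -m inch '{"dp":[[0,0,0],[0,0,0],[0,0,0],[0,0,0],[0,0,0],[0,0,0]],"yaw":[0,0,0,0,0,0]}' 40; python3 -m inch '{"dp":[[-20,0,0],[-35,0,0],[-40,0,0],[-40,0,0],[-40,0,0],[-40,0,0],[-35,0,0],[-12,0,0],[0,0,0]],"yaw":[0,0,0,0,0,0,0,0,0]}';  python3 - <<'E'
from h import *
goal([*loc('tins',.007,0),.296],-88.6)
E
```

```text
time_s: 13.67
position: [0.6999, 0.1349, 0.0337]
tcp_rot: [[-0.001, 0.017, -1.0], [-0.0, -1.0, -0.017], [-1.0, 0.0, 0.001]]
force: [0.3, 0.4, 0.3]
opening: 0.919
time_s: 14.17
position: [0.7002, 0.136, 0.0347]
tcp_rot: [[0.001, 0.018, -1.0], [0.0, -1.0, -0.018], [-1.0, -0.0, -0.001]]
force: [-0.2, 0.4, 3.0]
opening: 0.566
time_s: 14.92
position: [0.7019, 0.136, 0.3012]
tcp_rot: [[0.01, 0.019, -1.0], [0.0, -1.0, -0.019], [-1.0, -0.0, -0.01]]
force: [0.7, -0.2, 0.6]
opening: 0.568
t 14.92 pos [0.7019 0.136  0.3012] ya -88.94 F [ 0.7 -0.2  0.6] op 49.4 j6 91.0
dp [  3.8 497.9 128.3] yaw -0.34
```

```bash
python3 -m inch '{"dp":[[0,20,5],[0,30,8],[0,38,10],[0,38,10],[0,38,10],[0,38,10],[0,38,10],[0,38,10],[0,38,10],[0,38,10],[0,38,10],[0,38,9],[0,32,8],[0,22,5],[0,14,3.5],[0,0,0],[0,0,0]],"yaw":[0,0,0,0,0,0,0,0,0,0,0,0,0,0,0,0,0]}';  python3 - <<'E'
from h import *
goal([*loc('tins',.007,0),.156],-88.6)
E
```

```text
time_s: 16.33
position: [0.5799, -0.3637, 0.2937]
tcp_rot: [[-0.003, 0.017, -1.0], [0.004, -1.0, -0.017], [-1.0, -0.004, 0.003]]
force: [0.8, 1.4, -0.3]
opening: 0.568
t 16.33 pos [ 0.5799 -0.3637  0.2937] ya -89.0 F [ 0.8  1.4 -0.3] op 49.4 j6 47.5
dp [137.7   1.1  -3.5] yaw -0.4
```

```bash
python3 -m inch '{"dp":[[0,1,-3.5],[20,0,0],[25,0,0],[12,0,0],[10,0,0],[10,0,0],[10,0,0],[10,0,0],[12,0,0],[12,0,0],[12,0,0],[5,0,0],[0,0,0]],"yaw":[-0.4,0,0,0,0,0,0,0,0,0,0,0,0]}';  python3 -m inch '{"dp":[[0,0,0],[0,0,0],[0,0,0],[0,0,0],[0,0,0],[0,0,0]],"yaw":[0,0,0,0,0,0]}' 76;  python3 - <<'E'
from h import *
goal([*loc('tins',.007,0),.156],-88.6)
cv2.imwrite('pics/w11.png',bot.capture('wrist')['color'][:,:,::-1])
E
```

```text
time_s: 17.42
position: [0.5824, -0.3645, 0.1551]
tcp_rot: [[-0.005, 0.025, -1.0], [0.003, -1.0, -0.025], [-1.0, -0.003, 0.005]]
force: [-0.6, 0.3, -2.1]
opening: 0.571
time_s: 17.92
position: [0.5845, -0.3658, 0.1587]
tcp_rot: [[0.001, 0.025, -1.0], [-0.001, -1.0, -0.025], [-1.0, 0.001, -0.001]]
force: [0.2, -0.5, 0.9]
opening: 0.853
t 17.92 pos [ 0.5845 -0.3658  0.1587] ya -88.55 F [ 0.2 -0.5  0.9] op 74.2 j6 47.2
dp [ 2.7 -1.6  1.4] yaw 0.05
```

View pics/w11.png

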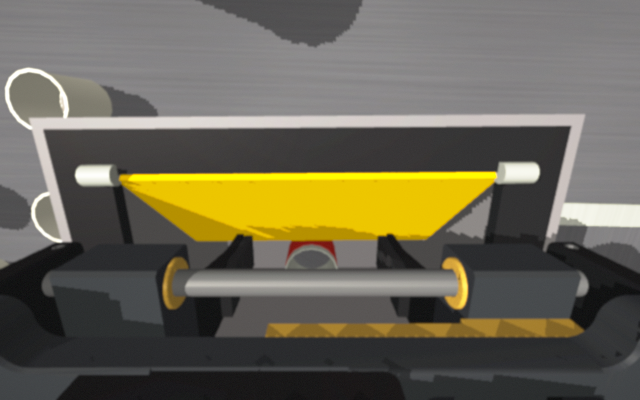

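Tin A is inside as well. I'll rise and go to the blue caddy's lever.

```bash
python3 -m inch '{"dp":[[-15,0,0],[-25,0,0],[-30,0,0],[-30,0,0],[-25,0,0],[0,-30,0],[0,-40,0],[0,-40,0],[0,-40,0],[0,-40,0],[0,-40,0],[0,-40,0],[0,-40,0],[0,-40,0],[0,-40,0],[0,-40,0],[0,-40,0],[0,-40,0],[0,-40,0],[0,0,0]],"yaw":[0,0,0,0,0,0,0,0,0,0,0,0,0,0,0,0,0,0,0,0]}' 76;  python3 - <<'E'
from h import *
goal([*knob('pots',64.8),.275],-31.4)
E
```

```text
time_s: 19.63
position: [0.5689, 0.1919, 0.2832]
tcp_rot: [[0.0, 0.032, -0.999], [0.005, -0.999, -0.032], [-1.0, -0.005, -0.001]]
force: [0.1, 0.7, -0.8]
opening: 0.872
t 19.63 pos [0.5689 0.1919 0.2832] ya -88.14 F [ 0.1  0.7 -0.8] op 75.9 j6 95.9
dp [   9.2 -222.2   50.1] yaw -56.74
```

```bash
python3 -m inch '{"dp":[[0,-25,6],[0,-35,8],[0,-38,8],[0,-38,8],[0,-38,8],[0,-30,8],[0,-18,4],[0,0,0],[0,0,0],[0,0,0],[0,0,0],[0,0,0],[0,0,0],[0,0,0],[0,0,0],[0,0,0]],"yaw":[0,0,0,0,0,0,0,-7,-7,-7,-7,-7,-7,-7,-7,0]}' 22;  python3 - <<'E'
from h import *
goal([*knob('pots',64.8),.228],-31.4)
c=bot.capture('top');cv2.imwrite('pics/t12.png',c['color'][:,:,::-1])
c=bot.capture('wrist');cv2.imwrite('pics/w12.png',c['color'][:,:,::-1])
print(proj(c,[*knob('pots',64.8),.232]))
E
```

```text
time_s: 20.97
position: [0.5144, 0.4049, 0.2829]
tcp_rot: [[-0.0, 0.844, -0.536], [0.0, -0.536, -0.844], [-1.0, -0.0, -0.0]]
force: [-1.1, 0.6, 0.4]
opening: 0.255
t 20.97 pos [0.5144 0.4049 0.2829] ya -32.44 F [-1.1  0.6  0.4] op 22.2 j6 60.9
dp [54.9 -6.4 -4.9] yaw -1.04
[304.88971238 219.99528065]
```

View pics/w12.png

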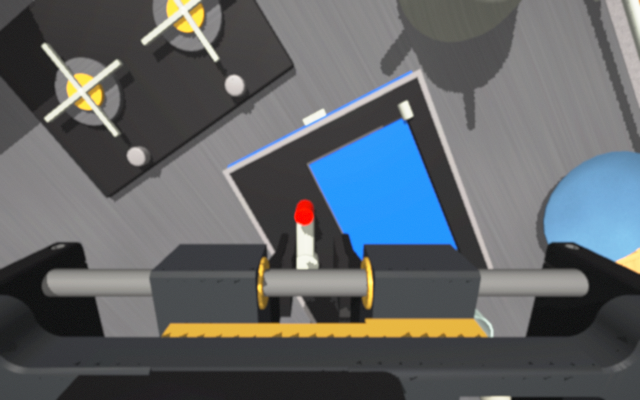

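View pics/t12.png

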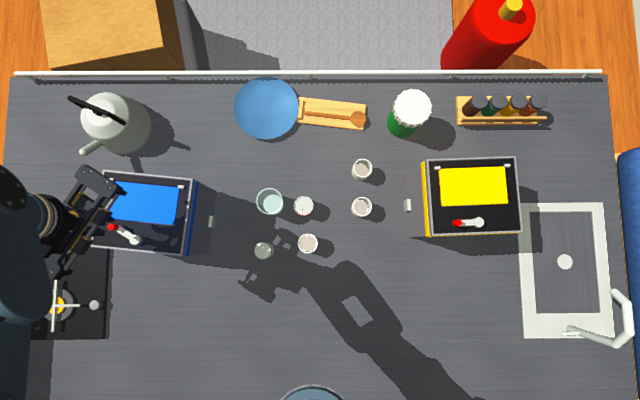

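The wrist view shows the blue-caddy knob at (304,212), slightly farther out than predicted (305,220). The top view shows the yellow flap shut and three pots at (362,169), (362,207) and (308,243), unmoved.

```bash
python3 -m inch '{"dp":[[0,-6.5,-6.5],[0,0,0],[18,0,0],[20,0,0],[17,0,0],[0,0,0],[0,-5.2,0.3],[0,-5.2,0.3],[0,-5.2,0.3],[0,-5.2,0.3],[0,-5.2,0.3],[0,-1,0],[0,0,0]],"yaw":[-1,0,0,0,0,0,-6,-6,-6,-6,-6,0,0]}';  python3 - <<'E'
from h import *
goal([*knob('pots',90),.228],-6.2)
c=bot.capture('top');crop(c,85,160,245,260,5,'t13.png')
c=bot.capture('wrist');cv2.imwrite('pics/w13.png',c['color'][:,:,::-1])
E
```

```text
time_s: 22.15
position: [0.4869, 0.4218, 0.229]
tcp_rot: [[0.001, 1.0, -0.029], [0.001, -0.029, -1.0], [-1.0, 0.001, -0.001]]
force: [-0.0, 0.5, 0.7]
opening: 0.253
t 22.15 pos [0.4869 0.4218 0.229 ] ya -1.69 F [-0.   0.5  0.7] op 22.0 j6 32.7
dp [1.  4.1 2.2] yaw 4.51
```

View pics/w13.png

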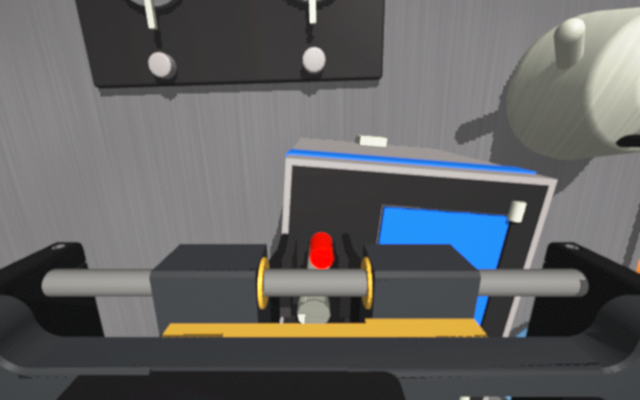

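View pics/t13.png

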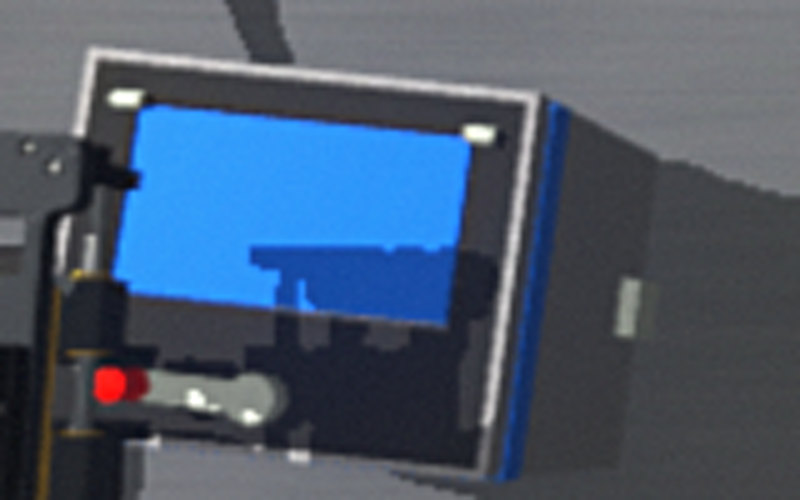

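Blue lever now lies along caddy +y. Next I'll rise, turn and fetch the front pot E.

```bash
python3 -m inch '{"dp":[[-20,0,0],[-25,0,0],[-10,0,0],[0,0,0],[0,0,0],[0,0,0],[0,0,0],[0,0,0],[0,0,0],[0,0,0],[0,0,0],[0,0,0],[0,0,0],[0,0,0],[0,0,0],[0,0,0]],"yaw":[0,0,6.5,7,7,7,7,7,7,7,7,7,7,7,7,3.5]}' 80;  python3 - <<'E'
from h import *
goal([.4744,.0063,.20],-96.2)
E
```

```text
time_s: 23.58
position: [0.4871, 0.4211, 0.2831]
tcp_rot: [[-0.0, -0.104, -0.995], [-0.0, -0.995, 0.104], [-1.0, 0.0, 0.0]]
force: [-0.4, 0.3, -0.3]
opening: 0.921
t 23.58 pos [0.4871 0.4211 0.2831] ya -95.97 F [-0.4  0.3 -0.3] op 80.1 j6 126.9
dp [ 83.1 413.8 -30.5] yaw 0.23
```

```bash
python3 -m inch '{"dp":[[0,20,-1],[0,32,-2],[0,38,-3],[0,38,-3],[0,38,-3],[0,38,-3],[0,38,-3],[10,38,-3],[20,38,-3],[20,36,-3],[20,30,-2],[13,20,-1],[0,10,-0.5],[0,0,0],[0,0,0]],"yaw":[0,0,0,0,0,0,0,0,0,0,0,0,0,0,0]}';  python3 - <<'E'
from h import *
goal([.4744,.0063,.034],-96.2)
c=bot.capture('wrist');print(proj(c,[.4744,.0063,.056]))
cv2.imwrite('pics/w14.png',c['color'][:,:,::-1])
E
```

```text
time_s: 24.83
position: [0.478, 0.0074, 0.2014]
tcp_rot: [[0.001, -0.099, -0.995], [0.0, -0.995, 0.099], [-1.0, -0.0, -0.001]]
force: [0.5, -0.1, 0.5]
opening: 0.92
t 24.83 pos [0.478  0.0074 0.2014] ya -95.66 F [ 0.5 -0.1  0.5] op 80.0 j6 83.1
dp [167.4   1.6   3.7] yaw 0.54
[315.54335873 198.27559278]
```

View pics/w14.png

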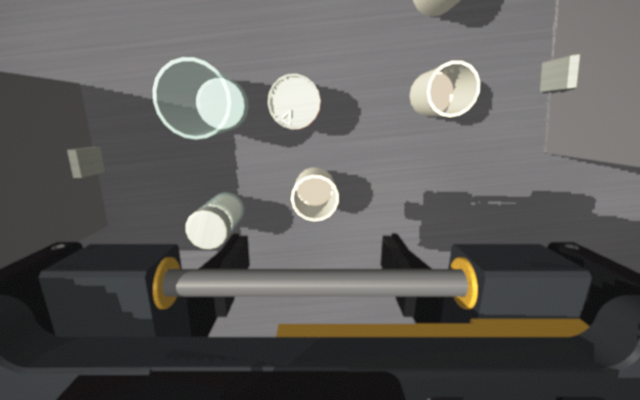

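Pot E's rim is at (315,197), matching the projection. I'll grip it.

```bash
python3 -m inch '{"dp":[[0,1.5,3.5],[30,0,0],[35,0,0],[35,0,0],[30,0,0],[20,0,0],[12,0,0],[5,0,0],[0,0,0]],"yaw":[0.5,0,0,0,0,0,0,0,0]}' 80; python3 -m inch '{"dp":[[0,0,0],[0,0,0],[0,0,0],[0,0,0],[0,0,0],[0,0,0]],"yaw":[0,0,0,0,0,0]}' 38; python3 -m inch '{"dp":[[-20,0,0],[-35,0,0],[-40,0,0],[-40,0,0],[-40,0,0],[-40,0,0],[-35,0,0],[-12,0,0],[0,0,0]],"yaw":[0,0,0,0,0,0,0,0,0]}';  python3 - <<'E'
from h import *
goal([*loc('pots',.007,0),.296],-96.2)
cv2.imwrite('pics/w15.png',bot.capture('wrist')['color'][:,:,::-1])
E
```

```text
time_s: 25.63
position: [0.4733, 0.0073, 0.0331]
tcp_rot: [[-0.001, -0.104, -0.995], [0.0, -0.995, 0.104], [-1.0, -0.0, 0.001]]
force: [-0.4, 0.0, 0.5]
opening: 0.918
time_s: 26.13
position: [0.4738, 0.0062, 0.0341]
tcp_rot: [[0.001, -0.106, -0.994], [-0.0, -0.994, 0.106], [-1.0, 0.0, -0.001]]
force: [-1.0, 1.3, -0.0]
opening: 0.553
time_s: 26.88
position: [0.4755, 0.0059, 0.2996]
tcp_rot: [[0.009, -0.105, -0.994], [-0.002, -0.994, 0.105], [-1.0, 0.001, -0.009]]
force: [0.8, 0.1, -0.3]
opening: 0.547
t 26.88 pos [0.4755 0.0059 0.2996] ya -96.05 F [ 0.8  0.1 -0.3] op 47.6 j6 83.3
dp [   3.5 -362.8  -38.6] yaw 0.15
```

View pics/w15.png

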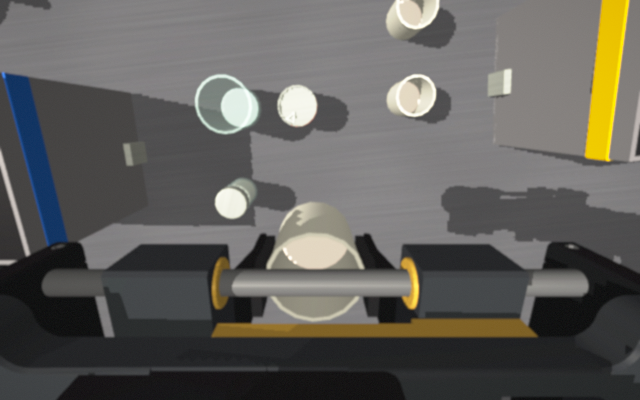

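Pot E is held, at (315,260) in the fingers. I'll carry it to the blue flap.

```bash
python3 -m inch '{"dp":[[0,-20,-2],[0,-30,-3],[0,-36,-4],[0,-36,-4],[0,-36,-4],[0,-36,-4],[0,-36,-4],[0,-36,-4],[0,-36,-4],[0,-30,-3],[0,-20,-2],[0,-11,-1],[0,0,0],[0,0,0]],"yaw":[0,0,0,0,0,0,0,0,0,0,0,0,0,0]}';  python3 - <<'E'
from h import *
goal([*loc('pots',.007,0),.156],-96.2)
cv2.imwrite('pics/w16.png',bot.capture('wrist')['color'][:,:,::-1])
E
```

```text
time_s: 28.1
position: [0.5496, 0.3623, 0.2935]
tcp_rot: [[-0.004, -0.105, -0.994], [-0.003, -0.994, 0.105], [-1.0, 0.003, 0.003]]
force: [-0.3, -0.8, -0.8]
opening: 0.546
t 28.1 pos [0.5496 0.3623 0.2935] ya -96.02 F [-0.3 -0.8 -0.8] op 47.5 j6 119.7
dp [137.5  -0.9  -3. ] yaw 0.18
```

View pics/w16.png

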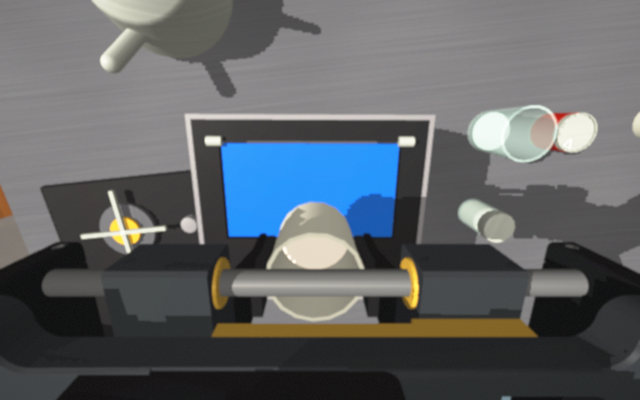

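The pot sits at the front of the blue flap (column 316, flap 222–398). I'll push it.

```bash
python3 -m inch '{"dp":[[0,-2,-3],[20,0,0],[25,0,0],[12,0,0],[8,0,0],[8,0,0],[8,0,0],[8,0,0]],"yaw":[0,0,0,0,0,0,0,0]}';  python3 - <<'E'
from h import *
goal([*loc('pots',.007,0),.156],-96.2)
E
python3 -m inch '{"dp":[[12,0,0],[12,0,0],[12,0,0],[10,0,0],[3,0,0],[0,0,0]],"yaw":[0,0,0,0,0,0]}';  python3 -m inch '{"dp":[[0,0,0],[0,0,0],[0,0,0],[0,0,0],[0,0,0],[0,0,0]],"yaw":[0,0,0,0,0,0]}' 76;  python3 - <<'E'
from h import *
goal([*loc('pots',.007,0),.156],-96.2)
cv2.imwrite('pics/w17.png',bot.capture('wrist')['color'][:,:,::-1])
E
```

```text
time_s: 28.82
position: [0.5547, 0.3651, 0.2074]
tcp_rot: [[0.003, -0.106, -0.994], [0.001, -0.994, 0.106], [-1.0, -0.002, -0.002]]
force: [-0.5, 0.4, 2.2]
opening: 0.542
t 28.82 pos [0.5547 0.3651 0.2074] ya -96.07 F [-0.5  0.4  2.2] op 47.2 j6 119.8
dp [51.4  2.9  2.4] yaw 0.13
time_s: 29.32
position: [0.5521, 0.3644, 0.1553]
tcp_rot: [[-0.005, -0.105, -0.994], [-0.002, -0.994, 0.105], [-1.0, 0.002, 0.005]]
force: [-1.3, 0.5, -1.6]
opening: 0.542
time_s: 29.82
position: [0.5541, 0.3651, 0.1582]
tcp_rot: [[0.001, -0.105, -0.994], [0.001, -0.994, 0.105], [-1.0, -0.001, -0.001]]
force: [-1.5, 0.7, 0.3]
opening: 0.852
t 29.82 pos [0.5541 0.3651 0.1582] ya -96.04 F [-1.5  0.7  0.3] op 74.1 j6 119.8
dp [2.2 2.7 1.7] yaw 0.16
```

View pics/w17.png

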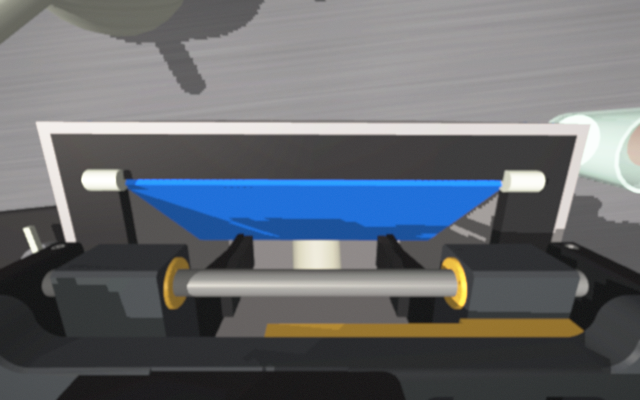

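Pot E is inside, lying at about (316,255). I'll rise and go to pot D.

```bash
python3 -m inch '{"dp":[[-15,0,0],[-25,0,0],[-30,0,0],[-30,0,0],[-25,0,0],[0,30,-3],[0,40,-4],[0,40,-4],[0,40,-4],[0,40,-4],[0,40,-4],[0,40,-4],[0,40,-4],[0,40,-4],[0,40,-4],[0,30,-3],[0,20,-2],[0,0,0]],"yaw":[0,0,0,0,0,0,0,0,0,0,0,0,0,0,0,0,0,0]}' 80;  python3 - <<'E'
from h import *
goal([.5666,-.1341,.2],-96.2)
c=bot.capture('top');cv2.imwrite('pics/t18.png',c['color'][:,:,::-1])
c=bot.capture('wrist');cv2.imwrite('pics/w18.png',c['color'][:,:,::-1])
print(proj(c,[.5666,-.1341,.056]),proj(c,[.6668,-.1368,.056]))
E
```

```text
time_s: 31.37
position: [0.5516, -0.0821, 0.2828]
tcp_rot: [[0.001, -0.11, -0.994], [-0.003, -0.994, 0.11], [-1.0, 0.003, -0.002]]
force: [0.7, 0.6, -0.9]
opening: 0.916
t 31.37 pos [ 0.5516 -0.0821  0.2828] ya -96.33 F [ 0.7  0.6 -0.9] op 79.7 j6 76.5
dp [ 83.   49.8 -20.5] yaw -0.13
[354.70995737 163.30461711] [350.92264998  79.86617042]
```

View pics/t18.png

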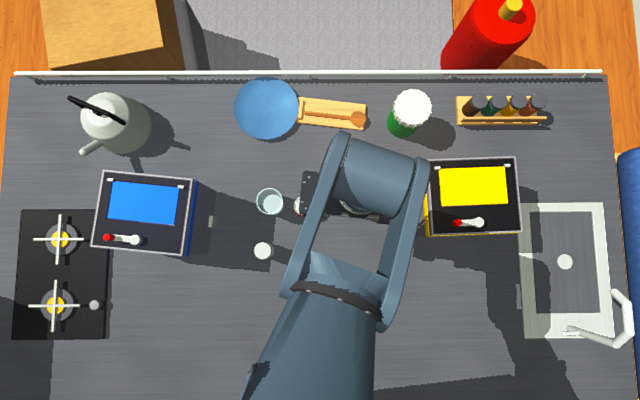

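View pics/w18.png

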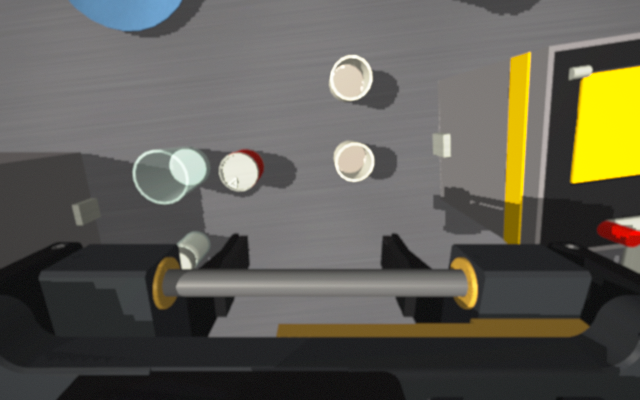

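```bash
python3 - <<'E'
from h import *
c=bot.capture('top')
for z in (.05,.1,.15,.2): print(z,ray(c,402.5,205,z).round(3),ray(c,411,205,z).round(3))
w=bot.capture('wrist')
for z in (.05,.1,.15): print(z,ray(w,433,145,z).round(3),ray(w,451,145,z).round(3))
E
```

```text
0.05 [ 0.571 -0.24   0.05 ] [ 0.571 -0.263  0.05 ]
0.1 [ 0.566 -0.229  0.1  ] [ 0.566 -0.25   0.1  ]
0.15 [ 0.561 -0.217  0.15 ] [ 0.561 -0.237  0.15 ]
0.2 [ 0.556 -0.206  0.2  ] [ 0.556 -0.224  0.2  ]
0.05 [ 0.578 -0.234  0.05 ] [ 0.576 -0.257  0.05 ]
0.1 [ 0.585 -0.214  0.1  ] [ 0.582 -0.234  0.1  ]
0.15 [ 0.591 -0.195  0.15 ] [ 0.589 -0.212  0.15 ]
```

The side handle on the yellow caddy is low (z about 0.04, y below −0.24), so the gripper clears it. I'll grip pot D.

```bash
python3 -m inch '{"dp":[[10,20,-8],[20,20,-8],[25,9.8,-4.5],[25,0,0],[0,0,0],[0,0,0]],"yaw":[0,0,0,0,0,0]}' 76;  python3 - <<'E'
from h import *
goal([.5666,-.1341,.034],-96.2)
c=bot.capture('wrist');cv2.imwrite('pics/w19.png',c['color'][:,:,::-1])
print(proj(c,[.5666,-.1341,.056]))
E
```

```text
time_s: 32.07
position: [0.5654, -0.1272, 0.2016]
tcp_rot: [[-0.003, -0.103, -0.995], [0.002, -0.995, 0.103], [-1.0, -0.001, 0.004]]
force: [0.7, 0.3, 0.5]
opening: 0.873
t 32.07 pos [ 0.5654 -0.1272  0.2016] ya -95.94 F [0.7 0.3 0.5] op 76.0 j6 72.2
dp [167.6   7.   -2.5] yaw 0.26
[320.75562828 192.60650487]
```

View pics/w19.png

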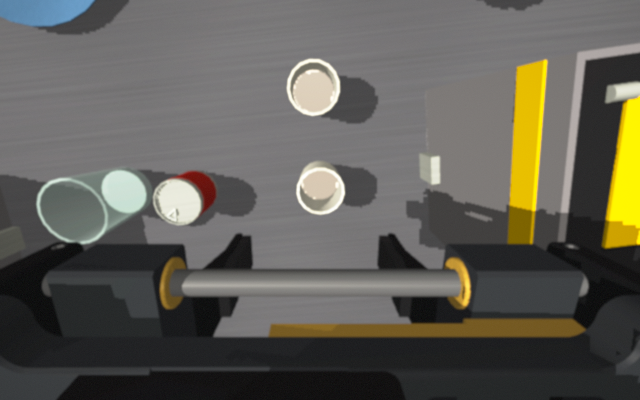

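```bash
python3 -m inch '{"dp":[[0,6,-2],[30,0,0],[35,0,0],[35,0,0],[30,0,0],[20,0,0],[12,0,0],[5,0,0],[0,0,0]],"yaw":[0.2,0,0,0,0,0,0,0,0]}' 76; python3 -m inch '{"dp":[[0,0,0],[0,0,0],[0,0,0],[0,0,0],[0,0,0],[0,0,0]],"yaw":[0,0,0,0,0,0]}' 38; python3 -m inch '{"dp":[[-20,0,0],[-35,0,0],[-40,0,0],[-40,0,0],[-40,0,0],[-40,0,0],[-35,0,0],[-12,0,0],[0,0,0]],"yaw":[0,0,0,0,0,0,0,0,0]}';  python3 - <<'E'
from h import *
goal([*loc('pots',.007,0),.296],-96.2)
E
```

```text
time_s: 32.87
position: [0.5683, -0.1354, 0.0359]
tcp_rot: [[0.001, -0.108, -0.994], [-0.0, -0.994, 0.108], [-1.0, 0.0, -0.001]]
force: [0.4, 0.1, -0.1]
opening: 0.871
time_s: 33.37
position: [0.568, -0.1353, 0.0363]
tcp_rot: [[0.001, -0.109, -0.994], [-0.0, -0.994, 0.109], [-1.0, 0.0, -0.001]]
force: [-0.4, 0.6, 3.0]
opening: 0.546
time_s: 34.12
position: [0.5697, -0.136, 0.3023]
tcp_rot: [[0.009, -0.109, -0.994], [-0.004, -0.994, 0.109], [-1.0, 0.003, -0.009]]
force: [0.4, 0.4, 0.2]
opening: 0.544
t 34.12 pos [ 0.5697 -0.136   0.3023] ya -96.24 F [0.4 0.4 0.2] op 47.3 j6 71.9
dp [   4.2 -493.7   71.6] yaw -0.04
```

Gripped at 47.3 mm. I'll carry it to the blue flap.

```bash
python3 -m inch '{"dp":[[0,-20,3],[0,-30,4.5],[0,-38,5.5],[0,-38,5.5],[0,-38,5.5],[0,-38,5.5],[0,-38,5.5],[0,-38,5.5],[0,-38,5.5],[0,-38,5.5],[0,-38,5.5],[0,-36,5],[0,-32,4.5],[0,-22,3],[0,-12,1.5],[0,0,0],[0,0,0]],"yaw":[0,0,0,0,0,0,0,0,0,0,0,0,0,0,0,0,0]}';  python3 - <<'E'
from h import *
goal([*loc('pots',.007,0),.156],-96.2)
cv2.imwrite('pics/w20.png',bot.capture('wrist')['color'][:,:,::-1])
E
```

```text
time_s: 35.53
position: [0.5501, 0.3629, 0.296]
tcp_rot: [[-0.003, -0.108, -0.994], [-0.002, -0.994, 0.108], [-1.0, 0.003, 0.002]]
force: [0.1, -0.3, -0.5]
opening: 0.543
t 35.53 pos [0.5501 0.3629 0.296 ] ya -96.21 F [ 0.1 -0.3 -0.5] op 47.3 j6 120.0
dp [139.9  -0.2  -2.4] yaw -0.01
```

View pics/w20.png

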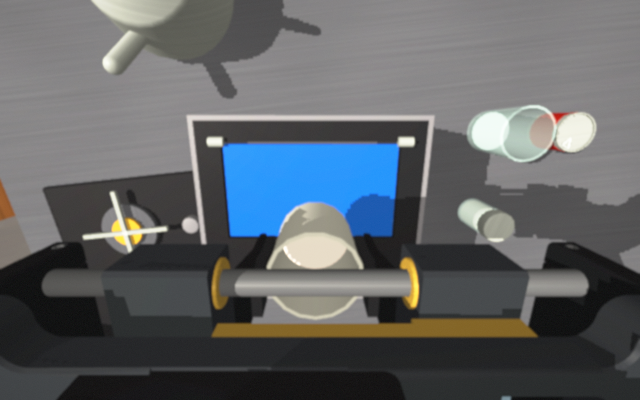

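Same alignment as the last pot. I'll push it in.

```bash
python3 -m inch '{"dp":[[0,-1,-3],[20,0,0],[25,0,0],[12,0,0],[8,0,0],[8,0,0],[8,0,0],[8,0,0],[12,0,0],[12,0,0],[12,0,0],[10,0,0],[4,0,0],[0,0,0]],"yaw":[0,0,0,0,0,0,0,0,0,0,0,0,0,0]}'; python3 -m inch '{"dp":[[0,0,0],[0,0,0],[0,0,0],[0,0,0],[0,0,0],[0,0,0]],"yaw":[0,0,0,0,0,0]}' 76;  python3 - <<'E'
from h import *
goal([*loc('pots',.007,0),.156],-96.2)
cv2.imwrite('pics/w21.png',bot.capture('wrist')['color'][:,:,::-1])
E
```

```text
time_s: 36.75
position: [0.5522, 0.3638, 0.1562]
tcp_rot: [[-0.005, -0.109, -0.994], [-0.002, -0.994, 0.109], [-1.0, 0.002, 0.005]]
force: [-1.3, 0.1, -0.7]
opening: 0.542
time_s: 37.25
position: [0.5543, 0.3644, 0.1592]
tcp_rot: [[0.001, -0.109, -0.994], [0.001, -0.994, 0.109], [-1.0, -0.001, -0.001]]
force: [-0.2, 0.5, 0.7]
opening: 0.85
t 37.25 pos [0.5543 0.3644 0.1592] ya -96.24 F [-0.2  0.5  0.7] op 74.0 j6 119.9
dp [3.2 2.1 1.9] yaw -0.04
```

View pics/w21.png

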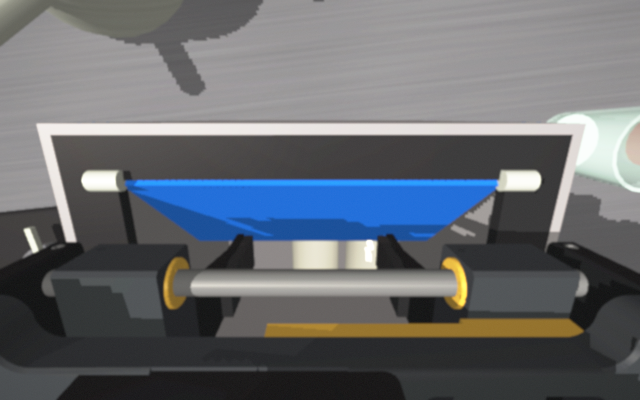

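Two pots are now visible inside, at columns 315 and 365. I'll go for pot C.

```bash
python3 -m inch '{"dp":[[-15,0,0],[-25,0,0],[-30,0,0],[-30,0,0],[-25,0,0],[0,30,-12],[0,40,-14],[0,40,-14],[0,40,-14],[0,40,-14],[0,40,-14],[0,40,-14],[0,40,-14],[0,40,-14],[0,40,-14],[0,30,-11],[0,20,-7],[0,0,0]],"yaw":[0,0,0,0,0,0,0,0,0,0,0,0,0,0,0,0,0,0]}' 76;  python3 - <<'E'
from h import *
goal([.6668,-.1368,.2],-96.2)
c=bot.capture('top');cv2.imwrite('pics/t22.png',c['color'][:,:,::-1])
c=bot.capture('wrist');cv2.imwrite('pics/w22.png',c['color'][:,:,::-1])
print(proj(c,[.6668,-.1368,.056]))
E
```

```text
time_s: 38.8
position: [0.6609, -0.0898, 0.2835]
tcp_rot: [[0.002, -0.114, -0.993], [-0.003, -0.993, 0.114], [-1.0, 0.003, -0.002]]
force: [-0.4, 0.2, 1.0]
opening: 0.87
t 38.8 pos [ 0.6609 -0.0898  0.2835] ya -96.57 F [-0.4  0.2  1. ] op 75.7 j6 79.4
dp [ 83.6  45.8 -11. ] yaw -0.37
[351.69987819 170.04530462]
```

View pics/t22.png

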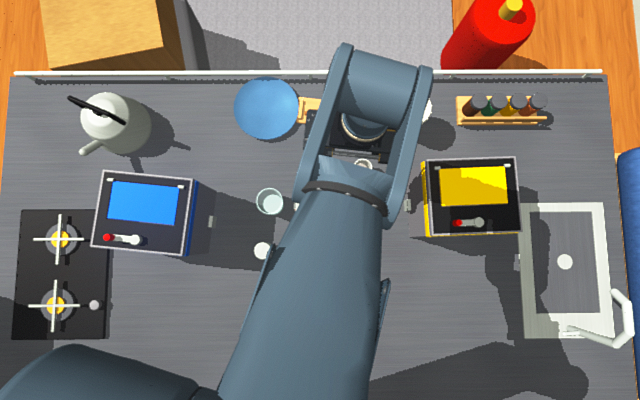

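View pics/w22.png

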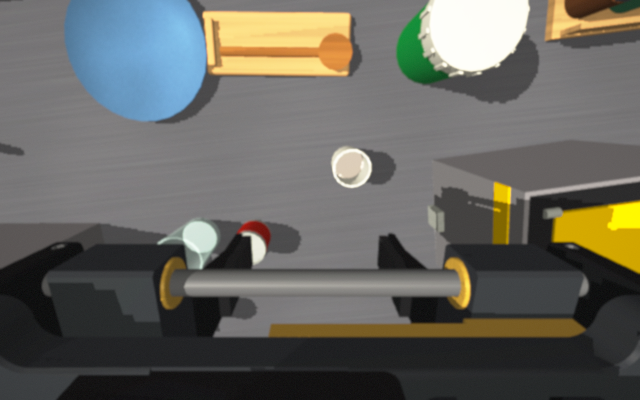

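```bash
python3 - <<'E'
from h import *
w=bot.capture('wrist')
for z in (0,.05,.1): print(z,ray(w,420,83,z).round(3),ray(w,397,60,z).round(3))
E
python3 -m inch '{"dp":[[10,20,-4],[20,20,-5],[25,6,-2],[25,0,0],[0,0,0],[0,0,0]],"yaw":[0,0,0,0,0,0]}' 76;  python3 - <<'E'
from h import *
goal([.6668,-.1368,.034],-96.2)
c=bot.capture('wrist');cv2.imwrite('pics/w23.png',c['color'][:,:,::-1])
print(proj(c,[.6668,-.1368,.056]))
E
```

```text
0 [ 0.766 -0.243  0.   ] [ 0.799 -0.213  0.   ]
0.05 [ 0.763 -0.226  0.05 ] [ 0.791 -0.199  0.05 ]
0.1 [ 0.759 -0.209  0.1  ] [ 0.784 -0.185  0.1  ]
time_s: 39.45
position: [0.6645, -0.1287, 0.2024]
tcp_rot: [[-0.004, -0.107, -0.994], [0.002, -0.994, 0.107], [-1.0, -0.001, 0.004]]
force: [0.5, -0.2, 0.5]
opening: 0.877
t 39.45 pos [ 0.6645 -0.1287  0.2024] ya -96.14 F [ 0.5 -0.2  0.5] op 76.3 j6 75.7
dp [168.4   8.   -3.8] yaw 0.06
[321.77917647 191.22128223]
```

View pics/w23.png

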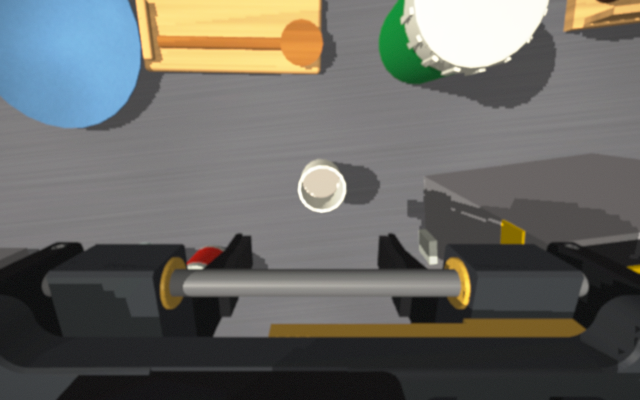

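Pot C's rim is at (322,190), as predicted. The green jar stays clear (x at or above 0.76). I'll grip it.

```bash
python3 -m inch '{"dp":[[0,7,-3],[30,0,0],[35,0,0],[35,0,0],[30,0,0],[20,0,0],[12,0,0],[5,0,0],[0,0,0]],"yaw":[0,0,0,0,0,0,0,0,0]}' 76; python3 -m inch '{"dp":[[0,0,0],[0,0,0],[0,0,0],[0,0,0],[0,0,0],[0,0,0]],"yaw":[0,0,0,0,0,0]}' 38; python3 -m inch '{"dp":[[-20,0,0],[-35,0,0],[-40,0,0],[-40,0,0],[-40,0,0],[-40,0,0],[-35,0,0],[-12,0,0],[0,0,0]],"yaw":[0,0,0,0,0,0,0,0,0]}';  python3 - <<'E'
from h import *
goal([*loc('pots',.007,0),.296],-96.2)
E
```

```text
time_s: 40.25
position: [0.6685, -0.1382, 0.0369]
tcp_rot: [[0.001, -0.108, -0.994], [-0.0, -0.994, 0.108], [-1.0, 0.0, -0.001]]
force: [-0.9, 0.4, 1.0]
opening: 0.877
time_s: 40.75
position: [0.6682, -0.1382, 0.0374]
tcp_rot: [[0.001, -0.109, -0.994], [-0.0, -0.994, 0.109], [-1.0, 0.0, -0.001]]
force: [-0.4, 0.1, 2.6]
opening: 0.546
time_s: 41.5
position: [0.67, -0.1388, 0.3043]
tcp_rot: [[0.01, -0.109, -0.994], [-0.004, -0.994, 0.109], [-1.0, 0.003, -0.01]]
force: [0.5, 1.1, 0.3]
opening: 0.548
t 41.5 pos [ 0.67   -0.1388  0.3043] ya -96.24 F [0.5 1.1 0.3] op 47.6 j6 75.2
dp [   5.3 -485.6  171.7] yaw -0.04
```

```bash
python3 -m inch '{"dp":[[0,-20,7],[0,-30,10],[0,-37,13],[0,-37,13],[0,-37,13],[0,-37,13],[0,-37,13],[0,-37,13],[0,-37,13],[0,-37,13],[0,-37,13],[0,-36,13],[0,-32,12],[0,-22,8],[0,-12,4],[0,0,0],[0,0,0]],"yaw":[0,0,0,0,0,0,0,0,0,0,0,0,0,0,0,0,0]}';  python3 - <<'E'
from h import *
goal([*loc('pots',.007,0),.157],-96.2)
cv2.imwrite('pics/w24.png',bot.capture('wrist')['color'][:,:,::-1])
E
```

```text
time_s: 42.92
position: [0.5501, 0.362, 0.2971]
tcp_rot: [[-0.002, -0.108, -0.994], [-0.002, -0.994, 0.108], [-1.0, 0.002, 0.002]]
force: [0.2, 0.2, 0.0]
opening: 0.542
t 42.92 pos [0.5501 0.362  0.2971] ya -96.2 F [0.2 0.2 0. ] op 47.1 j6 119.9
dp [140.1  -1.1  -2.2] yaw 0.0
```

View pics/w24.png

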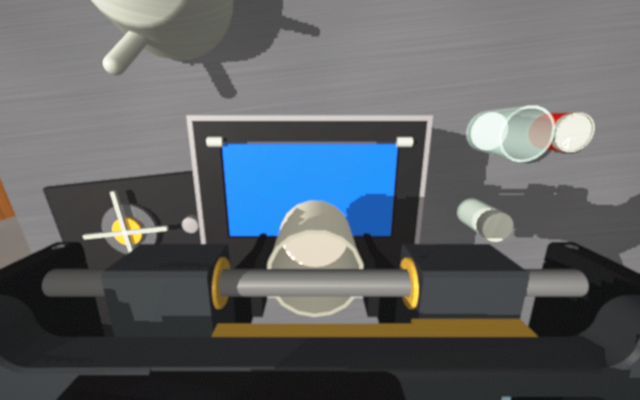

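```bash
python3 -m inch '{"dp":[[0,-2,-3],[20,0,0],[25,0,0],[12,0,0],[8,0,0],[8,0,0],[8,0,0],[8,0,0],[12,0,0],[12,0,0],[12,0,0],[10,0,0],[4,0,0],[0,0,0]],"yaw":[0,0,0,0,0,0,0,0,0,0,0,0,0,0]}'; python3 -m inch '{"dp":[[0,0,0],[0,0,0],[0,0,0],[0,0,0],[0,0,0],[0,0,0]],"yaw":[0,0,0,0,0,0]}' 76;  python3 - <<'E'
from h import *
goal([*loc('pots',.007,0),.156],-96.2)
cv2.imwrite('pics/w25.png',bot.capture('wrist')['color'][:,:,::-1])
E
```

```text
time_s: 44.13
position: [0.5521, 0.3638, 0.1572]
tcp_rot: [[-0.005, -0.109, -0.994], [-0.002, -0.994, 0.109], [-1.0, 0.002, 0.005]]
force: [-1.5, 0.4, -1.4]
opening: 0.544
time_s: 44.63
position: [0.5541, 0.3645, 0.1602]
tcp_rot: [[0.001, -0.109, -0.994], [0.001, -0.994, 0.109], [-1.0, -0.001, -0.001]]
force: [-1.0, 0.1, 0.5]
opening: 0.852
t 44.63 pos [0.5541 0.3645 0.1602] ya -96.25 F [-1.   0.1  0.5] op 74.2 j6 119.9
dp [4.2 2.1 1.8] yaw -0.05
```

View pics/w25.png

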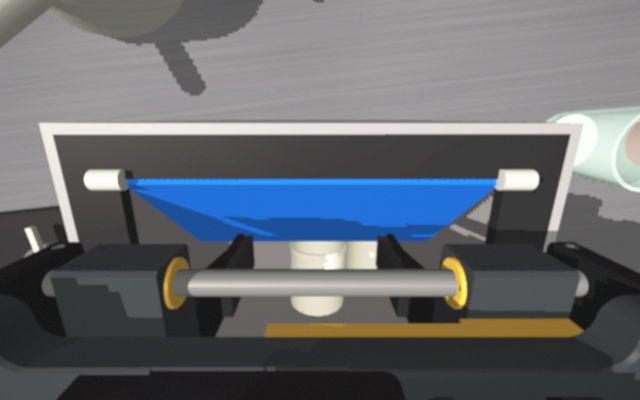

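All three pots are in. I'll rise and prepare to lock the blue lever.

```bash
python3 -m inch '{"dp":[[-15,0,0],[-25,0,0],[-30,0,0],[-30,0,0],[-25,0,0],[0,0,0],[0,0,0],[0,0,0],[0,0,0],[0,0,0],[0,0,0],[0,0,0],[0,0,0],[0,0,0],[0,0,0],[0,0,0],[0,0,0],[0,0,0],[0,0,0]],"yaw":[0,0,0,0,0,-7,-7,-7,-7,-7,-7,-7,-7,-7,-7,-7,-7,-6,0]}' 76;  python3 - <<'E'
from h import *
goal([*knob('pots',90),.275],-6.2)
c=bot.capture('top');cv2.imwrite('pics/t26.png',c['color'][:,:,::-1])
E
```

```text
time_s: 46.27
position: [0.554, 0.3642, 0.2847]
tcp_rot: [[0.001, 0.994, -0.107], [-0.0, -0.107, -0.994], [-1.0, 0.001, -0.0]]
force: [-0.0, 0.1, 0.5]
opening: 0.873
t 46.27 pos [0.554  0.3642 0.2847] ya -6.15 F [-0.   0.1  0.5] op 75.9 j6 29.8
dp [  9.6 -68.7 -48.2] yaw 0.05
```

View pics/t26.png

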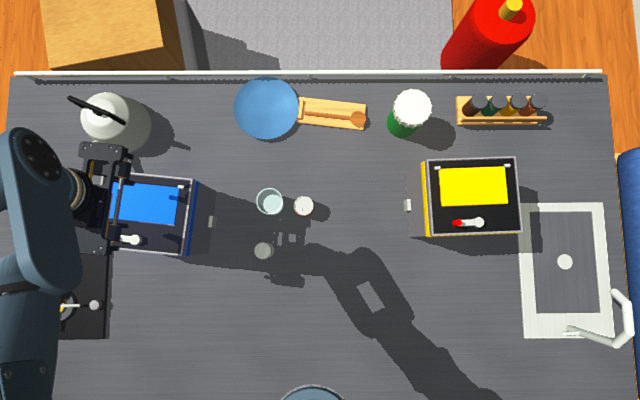

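The counter now holds only the tumbler (270,201), sealed tin (304,206) and salt jar (263,250). The yellow flap is shut and the blue one looks flush. I'll go above the blue knob.

```bash
python3 -m inch '{"dp":[[0,-20,-14],[0,-25,-18],[0,-23,-16],[0,0,0],[0,0,0],[0,0,0],[0,0,0]],"yaw":[0,0,0,0,0,0,0]}' 22;  python3 - <<'E'
from h import *
goal([*knob('pots',90),.228],-6.2)
c=bot.capture('wrist');cv2.imwrite('pics/w27.png',c['color'][:,:,::-1]);print(proj(c,[*knob('pots',90),.232]))
E
```

```text
time_s: 46.9
position: [0.4924, 0.4188, 0.2847]
tcp_rot: [[0.001, 0.994, -0.111], [-0.0, -0.111, -0.994], [-1.0, 0.001, 0.0]]
force: [0.0, 0.3, 0.4]
opening: 0.431
t 46.9 pos [0.4924 0.4188 0.2847] ya -6.36 F [0.  0.3 0.4] op 37.5 j6 36.9
dp [56.7 -1.6 -0.5] yaw -0.16
[312.05263258 224.42074135]
```

View pics/w27.png

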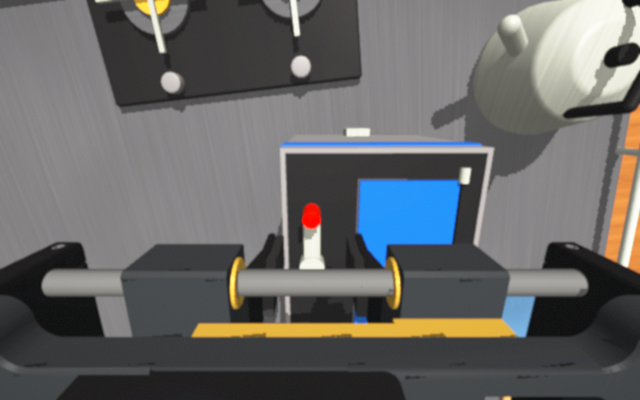

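The knob is at (312,216) between the fingers. I'll lower and swing it clockwise to locked.

```bash
python3 -m inch '{"dp":[[0,-1.5,-3],[0,0,0],[20,0,0],[20,0,0],[16,0,0],[0,0,0]],"yaw":[0,0,0,0,0,0]}' 22; python3 -m inch '{"dp":[[0,5.2,0.3],[0,5.2,0.3],[0,5.2,0.3],[0,5.2,0.3],[0,5.2,0.3],[0,5.2,0.3],[0,5.2,0.3],[0,5.2,0.3],[0,5.2,0.3],[0,5.2,0.3],[0,5.2,0.3],[0,5.2,0.3],[0,5.2,0.3],[0,5.2,0.3],[0,5.2,0.3],[0,0,0]],"yaw":[6,6,6,6,6,6,6,6,6,6,6,6,6,6,6,0]}'; python3 - <<'E'
from h import *
goal([*knob('pots',0),.228],-96.2)
c=bot.capture('wrist');cv2.imwrite('pics/w28.png',c['color'][:,:,::-1])
E
```

```text
time_s: 47.45
position: [0.4885, 0.421, 0.2248]
tcp_rot: [[-0.007, 0.994, -0.11], [-0.004, -0.11, -0.994], [-1.0, -0.006, 0.005]]
force: [-0.2, -0.7, -0.2]
opening: 0.255
time_s: 48.78
position: [0.5347, 0.3668, 0.2297]
tcp_rot: [[0.001, -0.112, -0.994], [0.0, -0.994, 0.112], [-1.0, -0.0, -0.001]]
force: [0.3, -0.2, 0.1]
opening: 0.251
t 48.78 pos [0.5347 0.3668 0.2297] ya -96.41 F [ 0.3 -0.2  0.1] op 21.8 j6 121.0
dp [ 1.7  2.4 -0.8] yaw -0.21
```

View pics/w28.png

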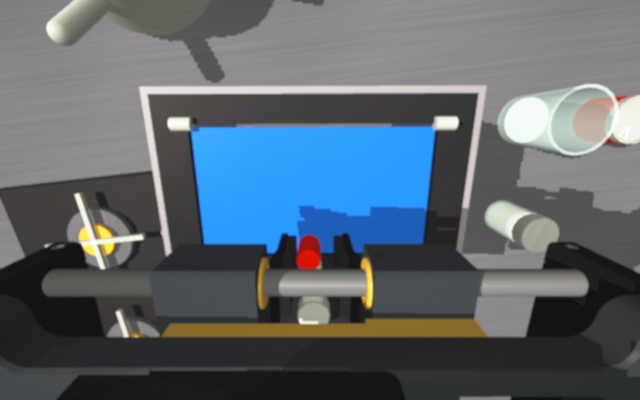

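The lever is a few degrees short. I'll nudge it on to the stop while watching the force.

```bash
python3 -m inch '{"dp":[[0,2,0],[0,2,0],[0,1.5,0],[0,0,0],[0,0,0]],"yaw":[0,0,0,0,0]}'; python3 -m inch '{"dp":[[0,1,0],[0,0,0],[0,0,0]],"yaw":[0,0,0]}';python3 -m inch '{"dp":[[0,1,0],[0,0,0],[0,0,0]],"yaw":[0,0,0]}'; python3 - <<'E'
from h import *
goal([*knob('pots',0),.228],-96.2)
c=bot.capture('wrist');cv2.imwrite('pics/w29.png',c['color'][:,:,::-1])
E
```

```text
time_s: 49.25
position: [0.5342, 0.3634, 0.2292]
tcp_rot: [[0.002, -0.108, -0.994], [0.003, -0.994, 0.108], [-1.0, -0.003, -0.002]]
force: [2.0, 4.3, 1.1]
opening: 0.253
time_s: 49.5
position: [0.5342, 0.3632, 0.2293]
tcp_rot: [[0.003, -0.108, -0.994], [0.004, -0.994, 0.108], [-1.0, -0.005, -0.002]]
force: [1.9, 7.1, 0.1]
opening: 0.257
time_s: 49.75
position: [0.5341, 0.363, 0.2293]
tcp_rot: [[0.003, -0.108, -0.994], [0.006, -0.994, 0.108], [-1.0, -0.007, -0.003]]
force: [1.1, 8.0, -1.0]
opening: 0.248
t 49.75 pos [0.5341 0.363  0.2293] ya -96.22 F [ 1.1  8.  -1. ] op 21.6 j6 120.3
dp [ 1.3 -1.5 -1. ] yaw -0.02
```

View pics/w29.png

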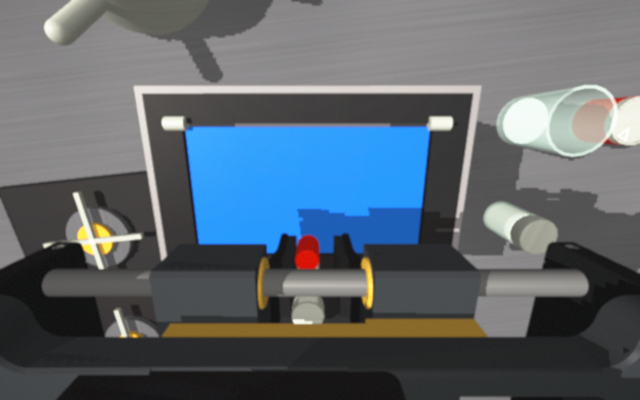

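Stop reached (8 N). I'll back off, rise and travel to the yellow lever.

```bash
python3 -m inch '{"dp":[[0,-4,0],[0,0,0],[-20,0,0],[-25,0,0],[-10,0,0],[0,25,-3],[0,38,-4],[0,40,-4],[0,40,-4],[0,40,-4],[0,40,-4],[0,40,-4],[0,40,-4],[0,40,-4],[0,40,-4],[0,40,-4],[0,40,-4],[0,40,-4],[0,40,-4],[0,0,0]],"yaw":[0,0,0,0,0,0,0,0,0,0,0,0,0,0,0,0,0,0,0,0]}';python3 -m inch '{"dp":[[0,0,0],[0,0,0],[0,0,0],[0,0,0],[0,0,0],[0,0,0],[0,0,0],[0,0,0],[0,0,0],[0,0,0],[0,0,0],[0,0,0],[0,0,0],[0,0,0],[0,0,0]],"yaw":[-7,-7,-7,-7,-7,-7,-7,-7,-7,-7,-7,-7,-7,-6.6,0]}'; python3 - <<'E'
from h import *
goal([*knob('tins',90),.275],1.4)
c=bot.capture('top');crop(c,85,160,245,260,5,'t30.png');cv2.imwrite('pics/t31.png',c['color'][:,:,::-1])
E
```

```text
time_s: 51.47
position: [0.5289, -0.1898, 0.2834]
tcp_rot: [[0.0, -0.115, -0.993], [-0.005, -0.993, 0.115], [-1.0, 0.005, -0.001]]
force: [0.3, 0.4, 0.3]
opening: 0.252
time_s: 52.72
position: [0.5283, -0.1814, 0.2832]
tcp_rot: [[-0.002, 1.0, 0.026], [0.0, 0.026, -1.0], [-1.0, -0.002, -0.0]]
force: [1.0, 0.1, -0.6]
opening: 0.254
t 52.72 pos [ 0.5283 -0.1814  0.2832] ya 1.48 F [ 1.   0.1 -0.6] op 22.1 j6 -31.8
dp [  8.2 -16.9 134.1] yaw 0.08
```

View pics/t30.png

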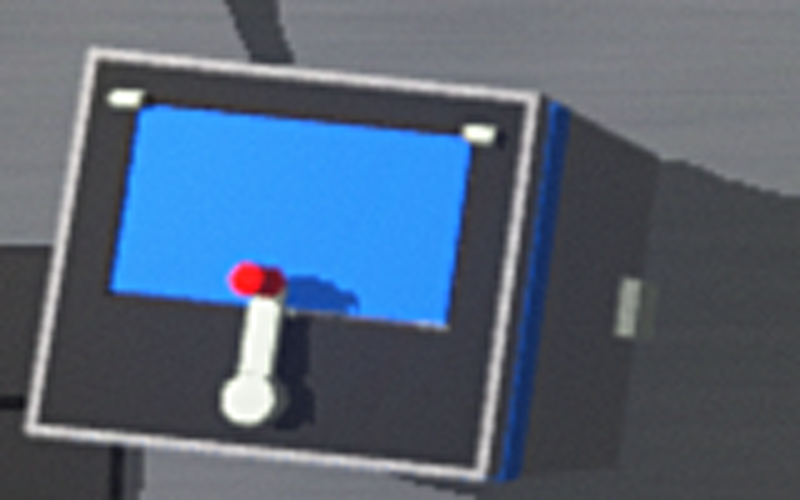

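View pics/t31.png

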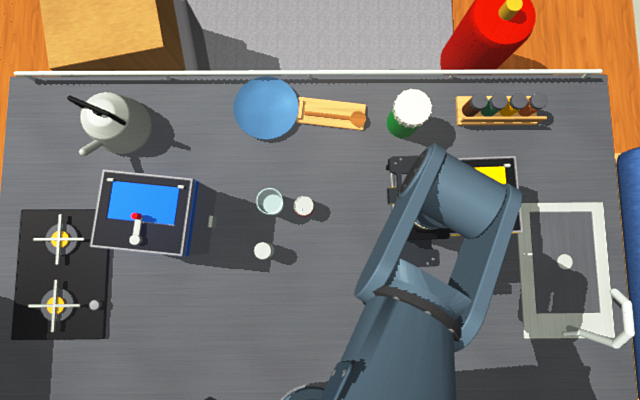

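Blue caddy: flap shut and the lever lies straight across it (knob 243,278, pivot 250,398 in the crop, parallel to the lid sides). Now the yellow lever.

```bash
python3 -m inch '{"dp":[[0,-3,20],[0,-4,32],[0,-4,36],[0,-4,30],[0,-2,16],[0,0,0],[0,0,0]],"yaw":[0,0,0,0,0,0,0]}'; python3 - <<'E'
from h import *
goal([*knob('tins',90),.228],1.4)
c=bot.capture('wrist');cv2.imwrite('pics/w32.png',c['color'][:,:,::-1]);print(proj(c,[*knob('tins',90),.232]))
E
```

```text
time_s: 53.35
position: [0.5149, -0.316, 0.2831]
tcp_rot: [[-0.001, 1.0, 0.021], [0.002, 0.021, -1.0], [-1.0, -0.001, -0.002]]
force: [0.4, 1.2, 0.6]
opening: 0.253
t 53.35 pos [ 0.5149 -0.316   0.2831] ya 1.18 F [0.4 1.2 0.6] op 22.0 j6 -43.3
dp [55.1 -0.  -0.1] yaw -0.22
[314.22052506 225.59901694]
```

View pics/w32.png

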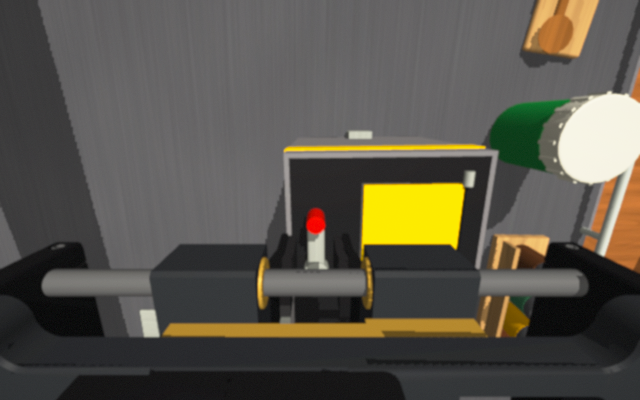

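The knob is at (316,220), centred. I'll lower and swing it to locked.

```bash
python3 -m inch '{"dp":[[0,0.5,-2],[20,0,0],[20,0,0],[15,0,0],[0,0,0]],"yaw":[0,0,0,0,0]}' 22; python3 -m inch '{"dp":[[0,5.2,0.3],[0,5.2,0.3],[0,5.2,0.3],[0,5.2,0.3],[0,5.2,0.3],[0,5.2,0.3],[0,5.2,0.3],[0,5.2,0.3],[0,5.2,0.3],[0,5.2,0.3],[0,5.2,0.3],[0,5.2,0.3],[0,5.2,0.3],[0,5.2,0.3],[0,5.2,0.3],[0,0,0]],"yaw":[6,6,6,6,6,6,6,6,6,6,6,6,6,6,6,0]}'; python3 -m inch '{"dp":[[0,2,0],[0,2,0],[0,0,0],[0,0,0]],"yaw":[0,0,0,0]}'; python3 - <<'E'
from h import *
goal([*knob('tins',0),.228],-88.6)
c=bot.capture('wrist');cv2.imwrite('pics/w33.png',c['color'][:,:,::-1])
E
```

```text
time_s: 53.82
position: [0.5144, -0.3106, 0.2255]
tcp_rot: [[-0.006, 1.0, 0.025], [0.005, 0.025, -1.0], [-1.0, -0.005, -0.006]]
force: [0.3, 0.1, -0.2]
opening: 0.258
time_s: 55.15
position: [0.5675, -0.3626, 0.2298]
tcp_rot: [[0.002, 0.023, -1.0], [-0.001, -1.0, -0.023], [-1.0, 0.001, -0.002]]
force: [0.3, 0.2, 0.2]
opening: 0.252
time_s: 55.48
position: [0.5667, -0.3667, 0.2289]
tcp_rot: [[0.0, 0.025, -1.0], [-0.0, -1.0, -0.025], [-1.0, 0.0, -0.0]]
force: [-0.3, 0.6, 0.5]
opening: 0.254
t 55.48 pos [ 0.5667 -0.3667  0.2289] ya -88.58 F [-0.3  0.6  0.5] op 22.1 j6 46.2
dp [ 0.9 -2.1  0.6] yaw 0.02
```

View pics/w33.png

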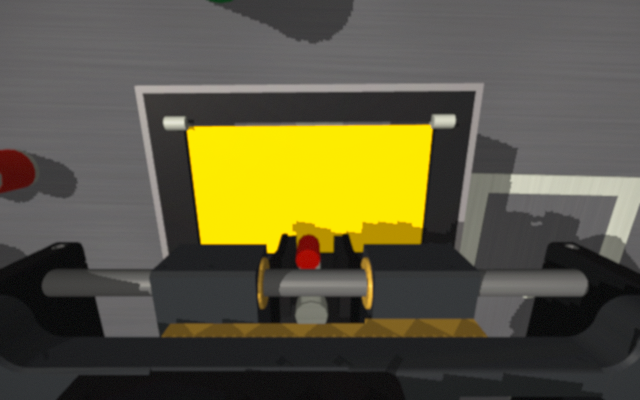

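```bash
python3 -m inch '{"dp":[[0,1.5,0],[0,0,0],[0,0,0]],"yaw":[0,0,0]}'; python3 -m inch '{"dp":[[0,1.5,0],[0,0,0],[0,0,0]],"yaw":[0,0,0]}';python3 -m inch '{"dp":[[0,1.5,0],[0,0,0],[0,0,0]],"yaw":[0,0,0]}'
```

```text
time_s: 55.78
position: [0.5667, -0.3681, 0.2286]
tcp_rot: [[-0.0, 0.024, -1.0], [0.001, -1.0, -0.024], [-1.0, -0.001, -0.0]]
force: [1.1, 1.5, -0.3]
opening: 0.25
time_s: 56.03
position: [0.5667, -0.3684, 0.2286]
tcp_rot: [[-0.0, 0.024, -1.0], [0.003, -1.0, -0.024], [-1.0, -0.003, 0.0]]
force: [0.8, 5.2, 1.3]
opening: 0.257
time_s: 56.28
position: [0.5667, -0.3687, 0.2285]
tcp_rot: [[-0.001, 0.024, -1.0], [0.006, -1.0, -0.024], [-1.0, -0.006, 0.001]]
force: [1.9, 8.2, 3.1]
opening: 0.252
```

Stop reached. I'll back off, rise, move the arm clear and check both caddies.

```bash
python3 -m inch '{"dp":[[0,-4,0],[0,0,0],[-20,0,0],[-30,0,0],[-30,0,0],[0,0,20],[0,0,35],[0,20,35],[0,30,30],[0,30,20],[0,30,10],[0,30,0],[0,20,0],[0,0,0],[0,0,0]],"yaw":[0,0,0,0,0,0,0,0,0,0,0,0,0,0,0]}'; python3 - <<'E'
from h import *
c=bot.capture('top');crop(c,400,140,530,240,6,'t35.png');cv2.imwrite('pics/t36.png',c['color'][:,:,::-1])
c=bot.capture('side');cv2.imwrite('pics/s36.png',c['color'][:,:,::-1])
E
```

```text
time_s: 57.53
position: [0.4199, -0.5321, 0.3079]
tcp_rot: [[-0.001, 0.022, -1.0], [-0.0, -1.0, -0.022], [-1.0, 0.0, 0.001]]
force: [0.3, -0.2, -0.1]
opening: 0.257
```

View pics/t35.png

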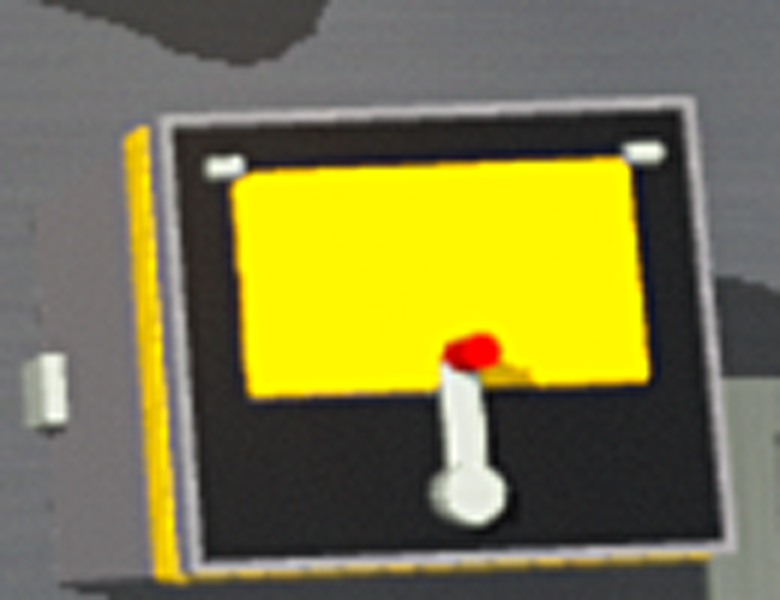

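View pics/t36.png

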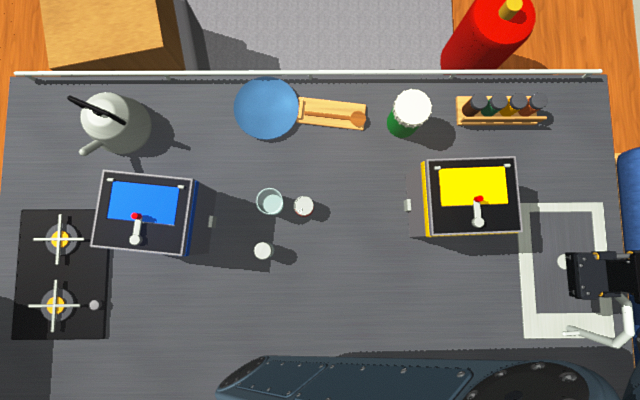

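View pics/s36.png

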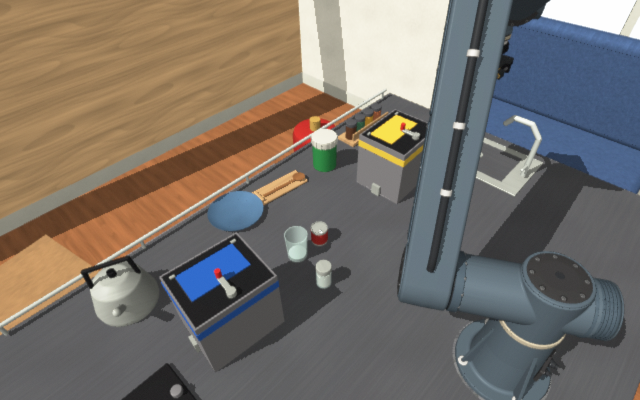

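Both flaps are shut and both levers lie across them. The tumbler, sealed tin and salt jar stand where they were. One last check of the lever angles from the picture.

```bash
python3 - <<'E'
from h import *
c=bot.capture('top');im=c['color'].astype(int)
for nm,(x0,x1) in (('pots',(100,190)),('tins',(430,520))):
    m=(im[...,0]>200)&(im[...,1]<40)&(im[...,2]<60); m[:,:x0]=0;m[:,x1:]=0;m[:160]=0;m[245:]=0
    v,u=np.nonzero(m);k=ray(c,u.mean(),v.mean(),.225)[:2]
    ctr,a=PIV[nm];a=np.radians(a);d=k-ctr;l=np.array([np.cos(a)*d[0]+np.sin(a)*d[1],-np.sin(a)*d[0]+np.cos(a)*d[1]])
    print(nm,len(u),l.round(4),np.degrees(np.arctan2(l[1],l[0]+.06)).round(1))
    print(proj(c,[*knob(nm,0),.225]),u.mean(),v.mean())
E
```

```text
pots 19 [-0.0101  0.0043] 5.0
[136.31483278 215.77671314] 134.26315789473685 215.6315789473684
tins 30 [-0.0089  0.0008] 0.9
[479.27102822 198.58752571] 478.8666666666667 198.1
```

```bash
python3 - <<'E'
from h import *
c=bot.capture('top')
crop(c,95,165,195,255,8,'t40.png');crop(c,425,150,525,240,8,'t41.png')
E
```

```text
(no output)
```

View pics/t40.png

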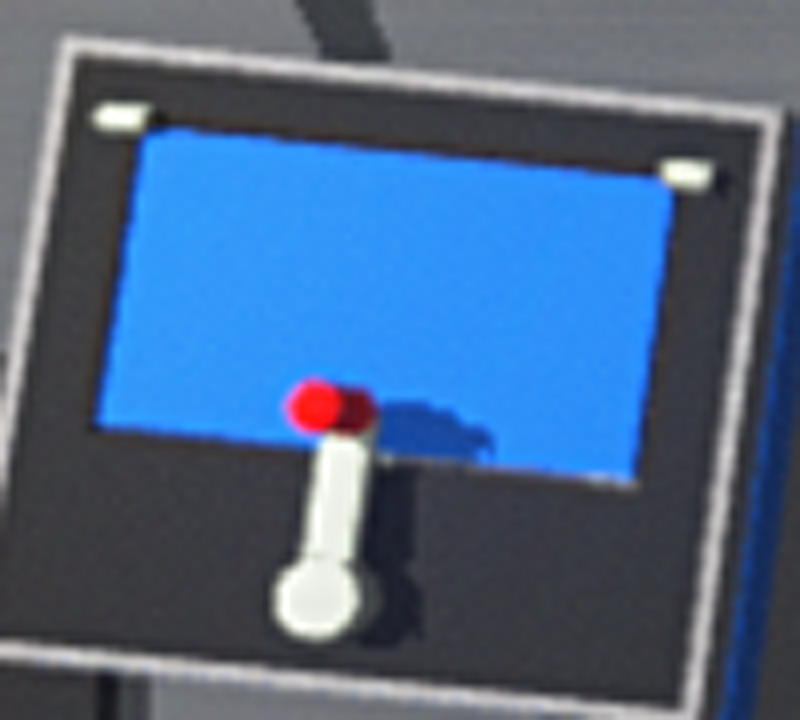

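View pics/t41.png

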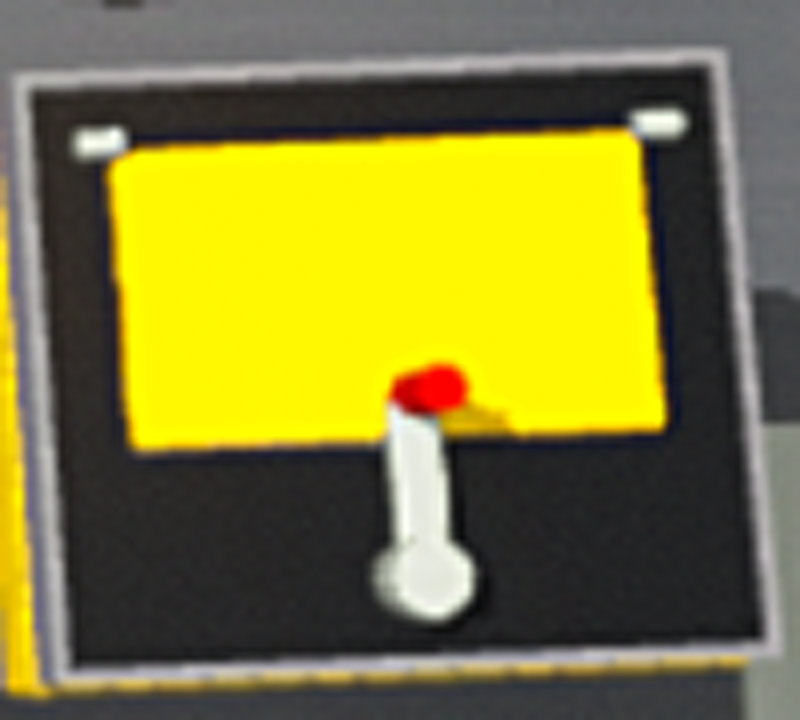

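The lever edges tilt the same as the flap sides in both crops: blue about 8° against 7.0–8.8°, yellow about −5° against −5°. So both levers are at 0, which fits the stops felt at 8 N. Handing in.

```bash
python3 -c "
from rig import bot
print(bot.hand_in())"
```

```text
the job is handed in; nothing more can be done
None
```

The counter is cleared and both caddies are locked; I handed the job in at about 58 s of the 210 s allowed. I opened both travel levers fully, pushed the two opened tins through the yellow flap and the three white pots through the blue one, then turned both levers back onto their stops.

- **Objects:** the last top and side pictures show no empties on the counter. Both flaps are flush, and the sealed tin, tumbler and salt jar are standing where they started. I saw four of the five empties on their caddy floors. After the second tin only one tin was in view there, but it was gone from the fingers and does not appear on the counter.
- **Levers:** each one met its stop at about 8 N, and in the pictures its edges run parallel to the flap's sides.
- **A check that disagreed:** working from the knob's red pixels and my estimate of where each caddy stands, the blue lever came out at about 5° and the yellow at 0.9°. I put this down to roughly 2 mm of position error and to where the red pixels fall on the knob. The stop force and the lever's edge direction both say it is fully shut.

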